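# Weigh out the parts on the shack's pan balance

## Robot

A 6-joint arm with a two-finger parallel gripper is mounted at the origin on the work surface. World frame = base frame: x ahead of the robot, y to its left, z up, the work surface at z = 0. Lengths are in m, angles in rad, forces in N, time in s.
With the tool pointing down it reaches from about 0.3 to 0.85 m from the base axis. Payload 5.4 kg.
Tool frame: the origin (TCP) lies midway between the tips of the shut fingers; the grasp point (between the pads) lies 19 mm behind it (bot.grip_depth is the distance from the TCP to the grasp point, in m); z points along the fingers, y is the direction in which the jaws open and shut (so a half turn about z gives the same grasp; the last joint's range is limited). The gripper opens to 85 mm and grips with 20 to 120 N. Pads are 22 mm wide; open, the fingers measure 114 mm over their backs; the gripper's body (76 mm by 85 mm) begins 54 mm behind the grasp point. The pads swing forward as they close: fully open they stand 13 mm farther back than shut.
Start: joints at [0.947, 0.158, 1.597, -0, 1.386, -0.21], TCP at [0.231, 0.526, 0.197] pointing down, gripper open.
Joint ranges: [-2.91, 2.91], [-0.94, 2.29], [0.18, 2.7], [-1.29, 4.43], [0.17, 2.64], [-3, 3]. Speed limits (rad/s): [2.57, 2.57, 3.14, 3.14, 3.14, 3.14].

## Interface

Orientations are given as a unit quaternion [w, x, y, z].
In Python, from rig import bot, vision, order gives the robot as it stands.
- The arm moves only by the tool move_arm, never from a script. Its argument "motion" is a list that holds one entry, the list of rows, each a list of 4 numbers: the shift along the world's x, y, z in units of 40 mm (1.0 is 40 mm), then the turn about the world's z in units of 5 degrees (1.0 is 5 degrees). A call has 1 to 10 rows; each row shifts and turns the commanded pose from where the row before left it; what a row does not reach is not made up. A row lasts 1/10 s, in which the tool goes at most 50 mm and 8.59 degrees, less where a joint would pass 70% of its speed; a pose out of reach is approached as far as the arm can. A call is refused whole if a number of a shift passes 1 or a number of a turn 1, either way. A call with a gripper value outside its range is refused whole. "claw" is the gripper's target within -1 to 1 (fully open at 1, half-way at 0, shut at -1), set as the call begins (left out, the last holds). The fingers move at their own pace and stop on an object; "newtons" is the grip in N (left out, the last holds). Time passes only in rows, so rows that do not move let the fingers close. It gives the time, the measured TCP pose, the force and the opening at its end, in the units of the state.
- bot.get_obs(): the state, without advancing time (a new reading comes with each control period).
- vision.grab_frame(name): name is "scene" or "top" or "wrist"; returns (picture, depth): 384x512x3 uint8, blue, green, red; 384x512 float32, m along the optical axis (not along the pixel's ray), 0 where there is no reading.
- vision.camera_params(name): a dict with "fx", "fy", "cx", "cy" (pixels), "D" ([k1, k2, p1, p2, k3] as OpenCV has them; the pictures are not rectified), "R" (3x3) and "t" (3): a world point X has camera coordinates R X + t. Camera axes: x right, y down, z forward; pixel columns grow to the right and rows downward; lengths in m; the calibration is good to about 2 mm. A picture is of the moment at which its call begins: read the wrist's pose just before it. camera_params takes no time and is no camera call; for the wrist camera it gives the pose at the moment of the call.
- order.finish_job(): hands the job in, once; it reports no verdict.
The state is a dict: "clock": time; "qpos": joint angles; "dq": joint speeds; "effort": joint torques, N m; "ee_pos": TCP position; "eef_rot": TCP orientation; "wrist_force": force on the tool from outside, world axes, zero at the start; "wrist_torque": the same for the moment, N m; "finger_gap": finger opening in m.
Only numpy, scipy, OpenCV 4.12 (cv2) and the standard library are available. Lean on these libraries where they do the work, as an engineer would, in place of code of your own. Each camera call takes 0.05 s, during which the arm holds its last target.

## Task

Set up the balance and weigh the loose parts: first lower the grey load plate over the two pins of the balance's rimless carrier, grip upwards, until it sits fully flush. Then put every part that is there (mica capacitor, crystal holder, ferrite bar) on the load plate, and after that add copper weight bars to the rimmed pan on the other side until the beam floats level. Leave any weight bars you do not need on the shelf or their board, and do not disturb the spanner, the grounding bar or the morse key.

Things in the scene. Friction and masses are not known exactly. Their poses are not given: they have to be found in the camera images.
- balance: grey box-shaped housing of a two-pan balance, 250 (x) x 310 (y) x 60 mm high, fixed; origin at the centre of its underside. The beam pivots 85 mm above the origin and runs along y; the two platforms hang on its ends 95 mm to either side (load carrier at +y, weight pan at -y) and are kept horizontal by a linkage, so that it does not matter where on a platform a thing lies. Its x, y axes are those of the platforms.
- beam (a joint): tilt of the beam, rad: 0 = level, positive = the load carrier (+y side) is low, negative = the weight pan is low; stops at -0.13 and +0.13. It is sprung towards level: one weight bar (200 g) too few or too many tilts it by about 0.11 rad; level means within 0.03. It settles in about 1 s. A platform moves up or down at most 13 mm.
- carrier_top (a point): centre of the flat top of the load carrier, a steel plate 220 (x) x 96 (y) mm; axes as the balance, z up. 115 mm above the shelf when level. Two brass pins of 10 mm diameter with tapered tips stand 20 mm above it, 42 mm to +y and to -y of this point.
- pan_floor (a point): centre of the floor of the weight pan, an aluminium tray 270 (x) x 110 (y) mm outside with a rim 4 mm thick and 12 mm high; axes as the balance, z up. 115 mm above the shelf when level.
- plate: loose grey load plate, 240 (x) x 110 (y) x 6 mm, 200 g, with a rim 5 mm thick along its edges whose top is 16 mm above its underside; origin at the centre of its underside, z up. Two through holes of 14 mm diameter lie 42 mm to +y and -y of the centre. A black upright grip in the middle, 10 mm thick (x), 50 mm long (y), its top 42 mm above the underside; it can be gripped from above across x. It fits on the pins either way round.
- mica_mid (a point): middle of the mica capacitor, a brown block 80 x 45 x 45 mm with an 8 mm brass stud on each end, about 400 g; x along its length, z up as it first lies. May be absent.
- crystal_mid (a point): middle of the crystal holder, a silver metal can 60 x 40 x 40 mm with two short pins on one end, 200 g; x along its length, z up as it first lies. May be absent.
- ferrite_mid (a point): middle of the ferrite bar, a black square bar 85 x 22 x 22 mm, 200 g; x along its length, z up as it first lies. May be absent.
- board: flat grey board 130 (x) x 175 (y) x 8 mm on which the weight bars lie at first, fixed; origin at the centre of its underside.
- spanner: steel spanner 190 mm long lying between the weight board and the robot, to be left alone
- groundbar: copper grounding bar 240 x 40 x 12 mm with four studs, lying beyond the balance, to be left alone; not a weight
- key: morse key on a wooden base 120 x 75 mm, 53 mm high, standing beyond the balance, to be left alone
- w1_mid (a point): middle of copper weight bar 1 of five alike, 70 x 18 x 18 mm, 200 g; x along its length
- w2_mid (a point): middle of copper weight bar 2 of five alike, 70 x 18 x 18 mm, 200 g; x along its length
- w3_mid (a point): middle of copper weight bar 3 of five alike, 70 x 18 x 18 mm, 200 g; x along its length
- w4_mid (a point): middle of copper weight bar 4 of five alike, 70 x 18 x 18 mm, 200 g; x along its length
- w5_mid (a point): middle of copper weight bar 5 of five alike, 70 x 18 x 18 mm, 200 g; x along its length
Things that resemble listed ones, but are neither listed nor needed, are in the scene too. What is shaped like the part that bears w3_mid but purple is not meant. What is shaped like the part that bears w2_mid but turquoise is not meant.

How it is judged:
By the outcome, as a careful person would: the job done as asked, in the order asked, and still so for the second after the job is handed in, with the robot touching nothing.
Of mica, crystal, ferrite only 2 to 3 are there at a start; the rules pass over those that are not, and their reading is None.
At some moment in a run one of mica, crystal, ferrite may be knocked a few centimetres aside while the robot is not near it.
Once in a run the grip may slacken for a moment while it holds something.
It also fails if it takes over 210 s, if anything falls off the work surface, if the arm or the gripper's body presses on something with over 40 N, if the wrist force passes 120 N, or if a joint passes its speed limit or range.

## Working session

There is one attempt and no reset: what is moved stays moved. The work goes in short steps, Python scripts to look and compute and a tool call to move; the robot and the scene stay as the last step left them, time stands still between calls to the robot, and variables do not carry over. Pictures are saved under pics/ and viewed, and the job is handed in when it is done.

Besides the shell and the picture viewer there is one more tool, called by a JSON object that holds its "fn" and its "kwargs". move_arm: Moves the arm, as the interface text tells. Its arguments: {"type":"object","properties":{"motion":{"type":"array"},"claw":{"type":"number"},"newtons":{"type":"number"}},"required":["motion"]}

```bash
ls -la; mkdir -p pics; cat > h.py <<'E'
import numpy as np, cv2
from rig import bot, vision, order
def grab(n):
    p=vision.camera_params(n); im,d=vision.grab_frame(n)
    return im,d,p
def K(p): return np.array([[p['fx'],0,p['cx']],[0,p['fy'],p['cy']],[0,0,1.]])
def ray(p,u,v):
    x=cv2.undistortPoints(np.array([[[u,v]]],float),K(p),np.array(p['D'],float))[0,0]
    R=np.array(p['R']);t=np.array(p['t'])
    return -R.T@t, R.T@np.array([x[0],x[1],1.])
def onz(p,u,v,z):
    o,d=ray(p,u,v); return o+d*(z-o[2])/d[2]
def cloud(p,d):
    h,w=d.shape
    uv=np.stack(np.meshgrid(np.arange(w),np.arange(h)),-1).reshape(-1,1,2).astype(float)
    x=cv2.undistortPoints(uv,K(p),np.array(p['D'],float))[:,0]
    c=np.c_[x,np.ones(len(x))]*d.reshape(-1,1)
    R=np.array(p['R']);t=np.array(p['t'])
    return ((c-t)@R).reshape(h,w,3)
def proj(p,X):
    return cv2.projectPoints(np.array(X,float).reshape(-1,1,3),cv2.Rodrigues(np.array(p['R'],float))[0],np.array(p['t'],float),K(p),np.array(p['D'],float))[0][:,0]
E
python3 - <<'E'
from h import *
for n in ["scene","top","wrist"]:
    im,d,p=grab(n); cv2.imwrite(f"pics/a_{n}.png",im); np.savez(f"a_{n}.npz",im=im,d=d,**{k:np.array(v) for k,v in p.items()})
    o,_=ray(p,256,192);print(n,o,(d>0).mean())
print(bot.get_obs())
E
```

```text
total 12
drwxr-xr-x  3 agent agent 4096 Dec  6 03:54 .
drwxr-xr-x 23 root  root  4096 Dec  6 03:54 ..
drwxr-xr-x  2 agent agent 4096 Dec  6 03:54 pics
scene [ 1.32902366 -0.27192145  0.96545237] 0.9957478841145834
top [ 0.43408254 -0.01975366  1.31418965] 0.9960784912109375
wrist [0.16517461 0.55610573 0.37305095] 0.9957326253255209
{'clock': 0.15, 'qpos': array([ 9.46885192e-01,  1.58902279e-01,  1.59793980e+00,  4.04675811e-05,
        1.38621339e+00, -2.10119608e-01]), 'dq': array([ 0.00139142, -0.0044858 , -0.0035465 ,  0.00108452, -0.00081498,
       -0.00070835]), 'effort': array([ 4.40600224e-04, -3.96381211e+01, -3.31783104e+01, -2.20498951e-04,
        5.46514275e-03, -2.12921861e-05]), 'ee_pos': array([0.23090969, 0.52603979, 0.19624584]), 'eef_rot': array([-3.14426296e-04,  2.05426455e-01,  9.78672282e-01, -6.60669450e-04]), 'wrist_force': array([ 0.71826323, -0.36941786,  0.00195167]), 'wrist_torque': array([-0.04976696,  0.01003518, -0.0045147 ]), 'finger_gap': 0.08528294918059197}
```

View pics/a_scene.png

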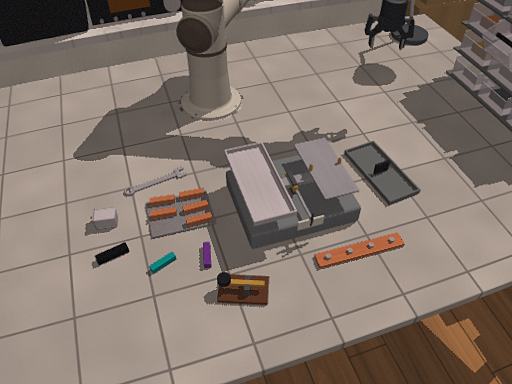

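View pics/a_top.png

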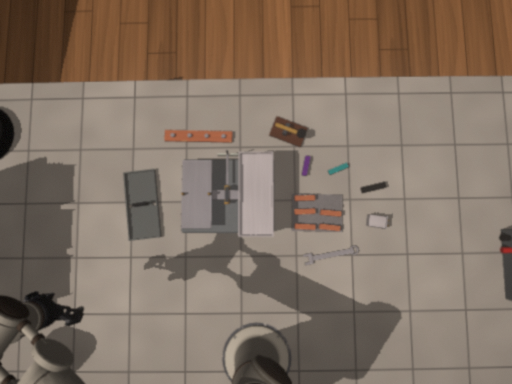

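View pics/a_wrist.png

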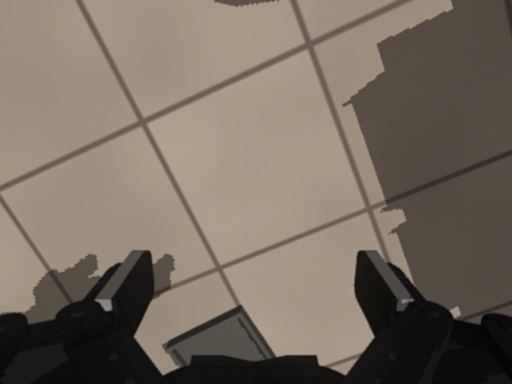

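```bash
python3 - <<'E'
import cv2,numpy as np
a=cv2.imread("pics/a_top.png")[110:280,110:400]; cv2.imwrite("pics/b_top.png",cv2.resize(a,None,fx=2.7,fy=2.7,interpolation=cv2.INTER_CUBIC))
a=cv2.imread("pics/a_scene.png")[125:310,80:430]; cv2.imwrite("pics/b_scene.png",cv2.resize(a,None,fx=2.2,fy=2.2,interpolation=cv2.INTER_CUBIC))
E
```

```text
(no output)
```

View pics/b_top.png

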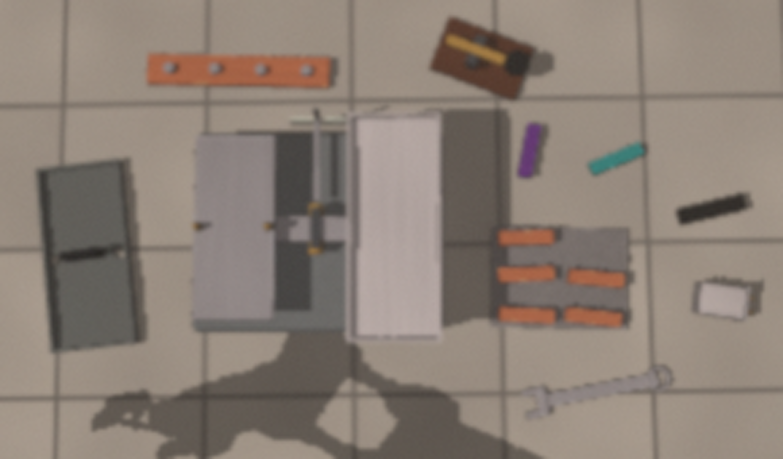

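View pics/b_scene.png

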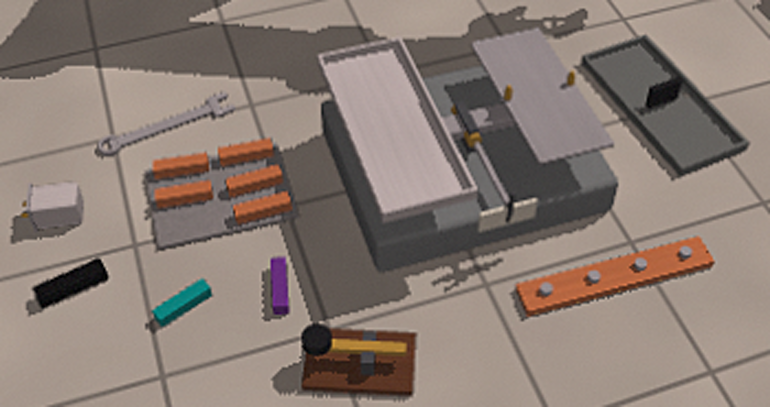

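```bash
cat >> h.py <<'E'
def load(n,pre='a'):
    z=np.load(f"{pre}_{n}.npz"); return z['im'],z['d'],{k:z[k] for k in z.files}
def rect(P):
    (c,s,a)=cv2.minAreaRect(P.astype(np.float32)*1000)
    if s[0]<s[1]: s=(s[1],s[0]); a+=90
    a=(a+90)%180-90
    return np.round(np.array(c)/1000,4),np.round(s,1),round(a,1)
E
cat > seg.py <<'E'
import sys
from h import *
pre=sys.argv[1] if len(sys.argv)>1 else 'a'
for n in ["top","scene"]:
    im,d,p=load(n,pre); C=cloud(p,d); hsv=cv2.cvtColor(im,cv2.COLOR_BGR2HSV); H,S,V=cv2.split(hsv)
    print(n)
    X,Y,Z=C[...,0],C[...,1],C[...,2]
    work=(X>0.2)&(X<0.85)&(Y>-0.6)&(Y<0.6)&(d>0)
    masks={'orange':(S>140)&(V>90)&(H<13)&work&(Z<.06),'purple':(H>130)&(H<160)&(S>80)&work,'turq':(H>80)&(H<100)&(S>100)&work,
     'high':work&(Z>.105)&(Z<.16)&(np.abs(Y)<.3),'dark':work&(V<50)&(Z>.012)&(Z<.08),'tall':work&(Z>.025)&(Z<.06)}
    for k,m in masks.items():
        m=m.astype(np.uint8)
        N,L,st,ce=cv2.connectedComponentsWithStats(m)
        for i in range(1,N):
            if st[i,4]<15: continue
            q=C[L==i]; zt=np.percentile(q[:,2],85)
            qq=q[np.abs(q[:,2]-zt)<.006]
            print(k,st[i,:2]+st[i,2:4]//2,st[i,4],'ztop',round(zt,4),*rect(qq[:,:2]))
E
python3 seg.py
```

```text
top
orange [198 136] 405 ztop 0.0161 [0.7606 0.1987] [227.7  32.4] 88.0
orange [305 198] 55 ztop 0.0304 [ 0.5357 -0.1697] [58.6 10.2] 89.9
orange [305 212] 56 ztop 0.0291 [ 0.4884 -0.1686] [58.3 10.2] 89.8
orange [331 213] 52 ztop 0.0296 [ 0.4831 -0.2568] [59.2  9.4] 82.7
orange [305 227] 52 ztop 0.03 [ 0.4373 -0.1672] [58.2 10.1] 89.0
orange [330 227] 50 ztop 0.0299 [ 0.4352 -0.2518] [58.3  9.5] 81.1
purple [306 165] 79 ztop 0.0219 [ 0.6492 -0.1777] [65.1 14.3] -12.6
turq [338 169] 69 ztop 0.0213 [ 0.6365 -0.2893] [67.3 12.4] -68.7
high [255 193] 2963 ztop 0.12 [ 0.5465 -0.002 ] [267.8 109.1] -0.7
high [196 194] 2019 ztop 0.1188 [0.5478 0.188 ] [216.1  96.8] -0.9
dark [141 204] 20 ztop 0.0453 [0.5206 0.3888] [37.   3.9] -84.9
tall [290 130] 202 ztop 0.0546 [ 0.7573 -0.1605] [30.6 30.2] -19.2
tall [219 162] 30 ztop 0.0596 [0.6588 0.1211] [44.6 20.4] -89.1
tall [273 187] 53 ztop 0.0562 [ 0.5711 -0.0618] [175.9   0.2] -1.0
tall [232 168] 30 ztop 0.0596 [0.6367 0.0772] [27.4 23.9] -0.9
tall [217 171] 32 ztop 0.0593 [0.6276 0.1281] [30.7 27.6] -89.6
tall [304 198] 90 ztop 0.0305 [ 0.5362
[... 2612 characters left out ...]
111 ztop 0.0296 [ 0.4334 -0.2564] [69.8 20.6] 83.6
tall [350 201] 33 ztop 0.0597 [0.6396 0.2234] [37.6 29.4] -2.6
tall [195 205] 118 ztop 0.0289 [ 0.4898 -0.1728] [69.5 19.9] -87.9
tall [299 203] 19 ztop 0.0597 [0.6015 0.0887] [31.3 11.8] -9.6
tall [330 207] 22 ztop 0.0599 [0.6383 0.1618] [30.6 14.4] 34.4
tall [104 216] 348 ztop 0.0422 [ 0.4516 -0.4177] [59.  45.4] 81.5
tall [163 211] 118 ztop 0.0287 [ 0.4829 -0.2621] [69.2 22.1] 82.7
tall [317 210] 24 ztop 0.0597 [0.6385 0.1237] [21.  20.9] -24.3
tall [300 214] 18 ztop 0.0596 [0.6365 0.0767] [24.1 15. ] -13.9
tall [199 217] 114 ztop 0.0293 [ 0.5359 -0.1731] [69.6 21. ] -87.4
tall [241 282] 459 ztop 0.0532 [ 0.7561 -0.1651] [33.9 30.8] -16.9
```

```bash
python3 - <<'E'
from h import *
im,d,p=load("wrist"); 
o,r=ray(p,256,192); print(o,r); 
for uv in [(256,192),(0,0),(511,0),(256,380),(256,300)]: print(uv,onz(p,*uv,0))
for n in ['top','scene']:
    im,d,p=load(n);C=cloud(p,d)
    for nm,c in [('pan',(.545,-.005)),('car',(.547,.183))]:
        m=(abs(C[...,0]-c[0])<.09)&(abs(C[...,1]-c[1])<.035)&(C[...,2]>.1)&(C[...,2]<.125)
        q=C[m]; print(n,nm,m.sum(),np.median(q[:,2]))
    for nm,c in [('board',(.535,-.255)),('shelf',(.35,-.3))]:
        m=(abs(C[...,0]-c[0])<.015)&(abs(C[...,1]-c[1])<.015); print(nm,np.median(C[m][:,2]))
E
```

```text
[0.16517461 0.55610573 0.37305095] [ 0.26711672 -0.11224994 -0.95712735]
(256, 192) [0.2692863  0.51235508 0.        ]
(0, 0) [-0.00987151  0.36246636  0.        ]
(511, 0) [0.19038359 0.81730305 0.        ]
(256, 380) [0.51371905 0.40538054 0.        ]
(256, 300) [0.39875978 0.4556912  0.        ]
top pan 1220 0.11611266166802167
top car 1218 0.11624221337734048
board 0.008999704415472261
shelf 0.005459922114992312
scene pan 1322 0.11585121175236267
scene car 1187 0.11466494032567084
board 0.008031897910644065
shelf 0.004354046593420547
```

{"fn": "move_arm", "kwargs": {"motion": [[[0.6,-0.28,0.1,-1],[0.6,-0.28,0.1,-1],[0.6,-0.28,0.1,-1],[0.6,-0.28,0.1,-1],[0.6,-0.28,0.1,-1],[0.6,-0.28,0.1,-1],[0.6,-0.28,0.1,-1],[0.6,-0.28,0.1,-1],[0.6,-0.28,0.1,-1],[0.6,-0.28,0,-1]]], "claw": 1}}

```text
clock: 1.15
ee_pos: [0.4723, 0.414, 0.2333]
eef_rot: [0.0, 0.601, 0.799, 0.0]
wrist_force: [-0.9, 0.2, 0.0]
finger_gap: 0.0856
```

{"fn": "move_arm", "kwargs": {"motion": [[[0.6,-0.28,0,-1],[0.6,-0.28,0,-1],[0,0,0,-0.3],[0,0,0,0],[0,0,0,0]]]}}

```text
clock: 1.65
ee_pos: [0.5182, 0.3926, 0.2328]
eef_rot: [-0.0, 0.676, 0.737, -0.0]
wrist_force: [-0.5, -0.3, 0.6]
finger_gap: 0.0855
```

```bash
cat > snap.py <<'E'
import sys
from h import *
pre=sys.argv[1]
for n in sys.argv[2:]:
    im,d,p=grab(n); cv2.imwrite(f"pics/{pre}_{n}.png",im); np.savez(f"{pre}_{n}.npz",im=im,d=d,**{k:np.array(v) for k,v in p.items()})
o=bot.get_obs(); q=o['eef_rot']; from scipy.spatial.transform import Rotation as R
M=R.from_quat([q[1],q[2],q[3],q[0]]).as_matrix()
print(round(o['clock'],2),o['ee_pos'].round(4),'yaw(tool y)',round(np.degrees(np.arctan2(M[1,1],M[0,1])),2),'zax',M[:,2].round(3),'F',o['wrist_force'].round(2),'gap',round(o['finger_gap'],4),'q',o['qpos'].round(2))
E
python3 snap.py c wrist
```

```text
1.7 [0.5182 0.3927 0.2329] yaw(tool y) 4.91 zax [-0.001  0.    -1.   ] F [-0.66  0.1  -0.22] gap 0.0853 q [0.46 0.33 1.32 0.   1.49 0.38]
```

View pics/c_wrist.png

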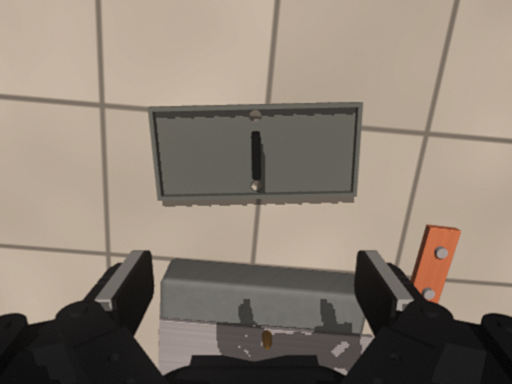

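```bash
python3 - <<'E'
from h import *
im,d,p=load("wrist","c");C=cloud(p,d);X,Y,Z=[C[...,i] for i in range(3)]
sub=np.zeros(d.shape,bool); sub[90:215,135:375]=1
m=sub&(Z>.03)&(Z<.05); q=C[m]; print('grip',m.sum(),q[:,2].max(),np.median(q[:,2]),rect(q[q[:,2]>np.percentile(q[:,2],60)-.003][:,:2]))
m=sub&(Z>.012)&(Z<.022); q=C[m]; print('rim',m.sum(),np.median(q[:,2]),rect(q[:,:2]))
m=sub&(Z>.0035)&(Z<.05); q=C[m]; print('all',m.sum(),rect(q[:,:2]))
m=sub&(Z<.01)&(Z>.004); print('floor',np.median(C[m][:,2]))
print('table',np.median(Z[20:60,120:250]))
g=cv2.cvtColor(im,cv2.COLOR_BGR2GRAY)
a=cv2.resize(im[95:215,140:370],None,fx=3.4,fy=3.4,interpolation=cv2.INTER_CUBIC);cv2.imwrite("pics/c2.png",a)
# bright spots = holes
gg=cv2.GaussianBlur(g,(0,0),1.0)
for (u0,v0) in [(255,115),(254,187)]:
    w=g[v0-8:v0+9,u0-10:u0+11].astype(int); print(w)
E
```

```text
grip 418 0.04472515040808291 0.04176471876880482 (array([0.5212, 0.3942]), array([48.7,  9.9]), -84.8)
rim 2930 0.015924620221800405 (array([0.521 , 0.3938]), array([241. , 110.5]), 6.1)
all 19380 (array([0.521 , 0.3938]), array([241. , 110.5]), 6.1)
floor 0.006079187883324505
table 1.3126535999719473e-06
[[102 101 100 102 102  99 101 102 100 101 101 100  99 100 101 101 103 100
  101 102 100]
 [ 99  99 100  97  97  97  95  96  96  95  95  96  95  94  97  96  94  96
   95  95  94]
 [ 88  85  84  81  78  77  77  76  79  84  86  84  81  76  77  71  72  70
   73  72  72]
 [ 64  65  64  61  60  57  62  73  89  94  97  95  86  73  59  56  58  58
   60  57  59]
 [ 56  59  57  56  57  63  78  91 100 100 100 101  99  93  78  58  55  56
   58  57  58]
 [ 59  56  59  57  60  80  95 100 101 100 101  99 101 101  93  71  59  57
   57  58  59]
 [ 59  63  56  57  72  89 100 100 101  99 100  98 101 101 100  84  65  57
   56  57  57]
 [ 57  61  57  59  76  93  98  98  98  99  96  99  99 101  99  92  71  55
   57  55  58]
 [ 57  59  59  58  73  85  87  89  89  90  92  91  92  94  95  92  75  67
   69  
[... 1534 characters left out ...]
7  97  97  95  88  87 118 158 175 170 129  85  64  61  53  47
   49  53  62]
 [ 97  99  99  98  98  97  96  86  88 122 154 157 117  77  59  50  46  49
   51  53  62]
 [ 99  99  97  98  99  99  97  94  85  91 101 102  80  58  47  45  49  54
   54  56  62]
 [ 97 100  96  95  95  97  96  97  94  91  90  85  70  54  45  46  52  54
   54  52  59]
 [ 94  92  86  83  83  87  86  86  88  87  87  87  80  64  55  51  52  53
   54  53  56]
 [ 71  72  70  70  70  69  68  70  69  69  69  72  73  68  65  65  66  65
   63  65  64]
 [ 72  73  71  72  72  74  73  72  74  73  74  74  75  75  74  75  78  75
   76  75  76]
 [ 89  86  90  89  88  89  90  90  89  89  94  92  93  95  95  94  93  97
   94  96  95]]
```

View pics/c2.png

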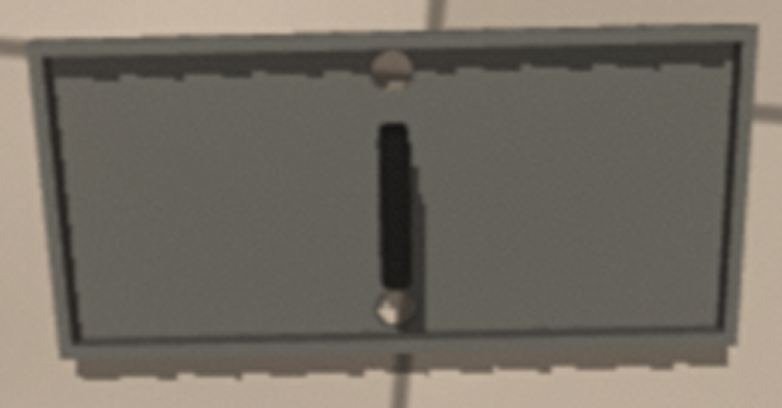

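{"fn": "move_arm", "kwargs": {"motion": [[[0.08,0.03,-0.9,0.1],[0,0,-0.9,0],[0,0,-0.9,0],[0,0,-0.9,0],[0,0,-0.9,0],[0,0,-0.5,0],[0,0,-0.4,0],[0,0,0,0],[0,0,0,0]]]}}

```text
clock: 2.6
ee_pos: [0.5228, 0.3939, 0.018]
eef_rot: [0.0, 0.673, 0.739, 0.001]
wrist_force: [0.7, -0.4, -0.1]
finger_gap: 0.0854
```

{"fn": "move_arm", "kwargs": {"motion": [[[0,0,0,0],[0,0,0,0],[0,0,0,0],[0,0,0,0],[0,0,0,0],[0,0,0,0],[0,0,0,0],[0,0,0,0]]], "claw": -1, "newtons": 60}}

```text
clock: 3.4
ee_pos: [0.5224, 0.3932, 0.0169]
eef_rot: [-0.0, 0.674, 0.739, -0.0]
wrist_force: [-0.9, 0.5, 0.1]
finger_gap: 0.0
```

```bash
python3 snap.py d wrist
```

```text
3.45 [0.5224 0.3932 0.017 ] yaw(tool y) 5.29 zax [-0. -0. -1.] F [ 0.02  0.59 -0.03] gap -0.0003 q [0.46 0.54 1.49 0.   1.11 0.37]
```

View pics/d_wrist.png

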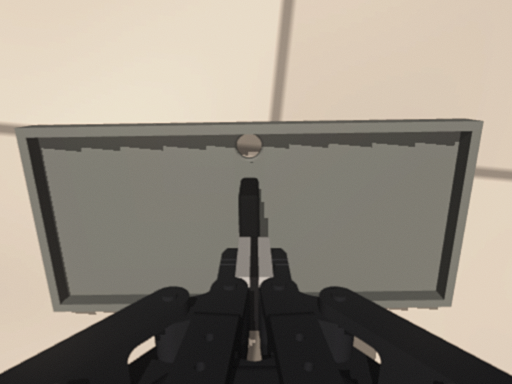

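```bash
python3 - <<'E'
from h import *
im,d,p=load("wrist","d");C=cloud(p,d)
for uv in [(250,185),(250,210),(250,228),(244,245),(264,245),(244,270),(262,270),(230,260),(283,260),(249,146),(100,250),(20,140),(470,130)]:
    print(uv,C[uv[1],uv[0]].round(4))
print(proj(p,[[.5224,.3932,.017],[.5224,.3932,.036]]))
im,d,p=load("wrist","c");C=cloud(p,d)
print(proj(p,[[.5182,.3927,.2329]]), C[150,256])
im,d,p=grab("scene"); cv2.imwrite("pics/e_scene.png",cv2.resize(im[100:260,280:470],None,fx=4,fy=3.7))
E
```

```text
(250, 185) [0.5194 0.4188 0.0233]
(250, 210) [0.5202 0.4118 0.0417]
(250, 228) [0.521  0.4027 0.0416]
(244, 245) [0.5187 0.4037 0.0626]
(264, 245) [0.5269 0.4053 0.0644]
(244, 270) [0.5192 0.4041 0.0839]
(262, 270) [0.5256 0.4048 0.0841]
(230, 260) [0.5135 0.3998 0.0693]
(283, 260) [0.5348 0.4014 0.0688]
(249, 146) [5.172e-01 4.351e-01 2.000e-04]
(100, 250) [0.4331 0.3649 0.0054]
(20, 140) [0.3988 0.4299 0.0159]
(470, 130) [0.6288 0.4564 0.0169]
[[251.38971996 226.69586421]
 [251.14002065 241.34092106]]
[[251.28247299 226.47110722]] [0.52101704 0.40258708 0.04288647]
```

View pics/e_scene.png

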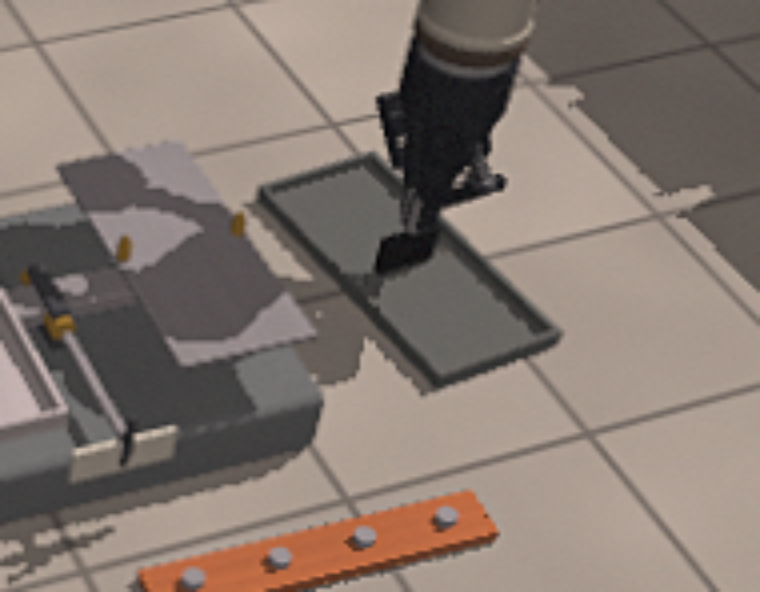

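```bash
python3 - <<'E'
from h import *
im,d,p=load("wrist","d");C=cloud(p,d)
for v in range(222,262,3):
    print(v,[ (int(u),*(C[v,u]*1000).round(0).astype(int)[1:]) for u in (232,240,246,251,254,258,262,268,276)])
cv2.imwrite("pics/d2.png",cv2.resize(im[170:300,190:320],None,fx=5,fy=4.5,interpolation=cv2.INTER_NEAREST))
E
```

```text
222 [(232, np.int64(390), np.int64(6)), (240, np.int64(405), np.int64(42)), (246, np.int64(405), np.int64(41)), (251, np.int64(406), np.int64(42)), (254, np.int64(406), np.int64(42)), (258, np.int64(406), np.int64(42)), (262, np.int64(392), np.int64(7)), (268, np.int64(392), np.int64(6)), (276, np.int64(393), np.int64(7))]
225 [(232, np.int64(389), np.int64(6)), (240, np.int64(404), np.int64(41)), (246, np.int64(404), np.int64(42)), (251, np.int64(404), np.int64(41)), (254, np.int64(404), np.int64(42)), (258, np.int64(405), np.int64(42)), (262, np.int64(390), np.int64(6)), (268, np.int64(391), np.int64(7)), (276, np.int64(391), np.int64(6))]
228 [(232, np.int64(387), np.int64(6)), (240, np.int64(402), np.int64(42)), (246, np.int64(403), np.int64(42)), (251, np.int64(403), np.int64(42)), (254, np.int64(402), np.int64(40)), (258, np.int64(403), np.int64(41)), (262, np.int64(388), np.int64(6)), (268, np.int64(389), np.int64(7)), (276, np.int64(389), np.int64(7))]
231 [(232, np.int64(385), np.int64(6)), (240, np.int64(401), np.int64(41)), (246, np.int64(401), np.int64(42)), (251, np.int6
[... 2777 characters left out ...]
(72)), (276, np.int64(402), np.int64(65))]
258 [(232, np.int64(400), np.int64(69)), (240, np.int64(404), np.int64(75)), (246, np.int64(404), np.int64(74)), (251, np.int64(405), np.int64(75)), (254, np.int64(404), np.int64(74)), (258, np.int64(405), np.int64(75)), (262, np.int64(405), np.int64(75)), (268, np.int64(405), np.int64(76)), (276, np.int64(401), np.int64(67))]
261 [(232, np.int64(400), np.int64(71)), (240, np.int64(404), np.int64(78)), (246, np.int64(404), np.int64(78)), (251, np.int64(405), np.int64(78)), (254, np.int64(404), np.int64(77)), (258, np.int64(405), np.int64(78)), (262, np.int64(405), np.int64(78)), (268, np.int64(405), np.int64(77)), (276, np.int64(401), np.int64(70))]
```

View pics/d2.png

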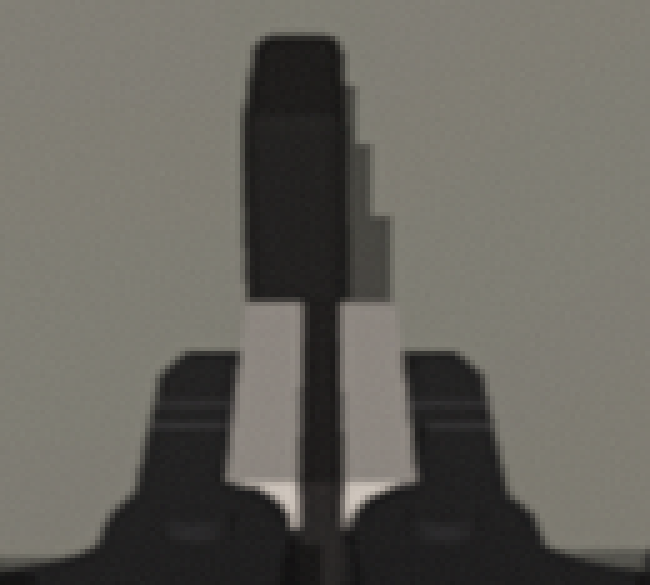

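```bash
python3 - <<'E'
from h import *
print(bot.grip_depth,[a for a in dir(bot) if a[0]!='_'])
for pre,tz in (('a',.1962),('c',.2329)):
    im,d,p=load("wrist",pre);C=cloud(p,d)
    for uv in [(140,253),(368,253),(145,262),(365,262),(150,270),(360,270)]: print(pre,uv,C[uv[1],uv[0]].round(4),'rel',round(C[uv[1],uv[0],2]-tz,4))
E
```

```text
0.0187 ['MotionError', 'get_obs', 'grip_depth']
a (140, 253) [0.2043 0.4893 0.2496] rel 0.0534
a (368, 253) [0.2407 0.5722 0.2495] rel 0.0533
a (145, 262) [0.2082 0.4899 0.2508] rel 0.0546
a (365, 262) [0.24   0.5691 0.2557] rel 0.0595
a (150, 270) [0.2137 0.4878 0.2467] rel 0.0505
a (360, 270) [0.246  0.5667 0.2504] rel 0.0542
c (140, 253) [0.4742 0.4006 0.2877] rel 0.0548
c (368, 253) [0.5635 0.4079 0.2871] rel 0.0542
c (145, 262) [0.4762 0.3969 0.2879] rel 0.055
c (365, 262) [0.5612 0.4061 0.2915] rel 0.0586
c (150, 270) [0.4769 0.3909 0.2835] rel 0.0506
c (360, 270) [0.5616 0.4003 0.2873] rel 0.0544
```

{"fn": "move_arm", "kwargs": {"motion": [[[0,0,0,0],[0,0,0,0],[0,0,0,0],[0,0,0,0],[0,0,-0.3,0],[0,0,0,0],[0,0,0,0]]], "claw": 1}}

```text
clock: 4.2
ee_pos: [0.5217, 0.3929, 0.0039]
eef_rot: [-0.0, 0.674, 0.739, -0.001]
wrist_force: [0.9, 0.1, 0.2]
finger_gap: 0.0855
```

```bash
python3 snap.py f wrist scene;  python3 - <<'E'
from h import *
im,d,p=load("scene","f"); cv2.imwrite("pics/f2.png",cv2.resize(im[100:260,280:470],None,fx=4,fy=3.7))
E
```

```text
4.3 [0.5224 0.3932 0.0049] yaw(tool y) 5.29 zax [-0. -0. -1.] F [ 0.21 -0.66 -0.09] gap 0.0857 q [0.46 0.56 1.49 0.   1.09 0.37]
```

View pics/f_wrist.png

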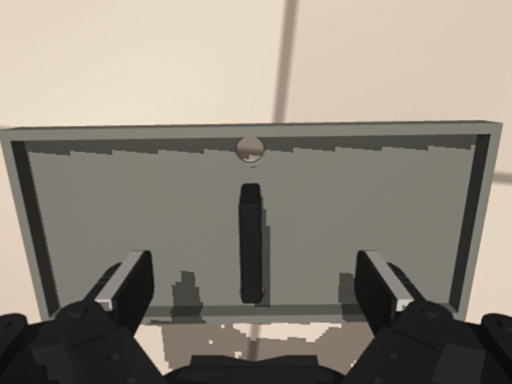

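View pics/f2.png

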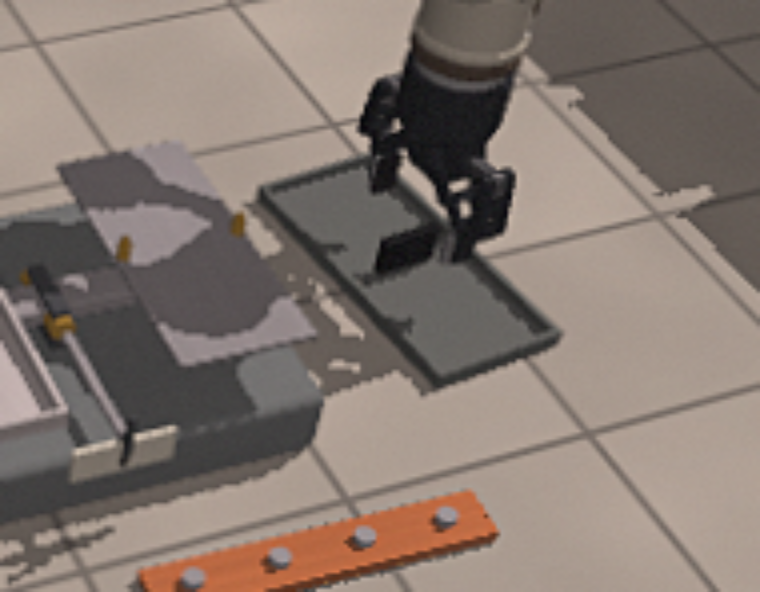

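{"fn": "move_arm", "kwargs": {"motion": [[[0,0,-0.3,0],[0,0,-0.3,0],[0,0,-0.05,0],[0,0,0,0],[0,0,0,0]]]}}

```text
clock: 4.8
ee_pos: [0.5225, 0.3933, -0.021]
eef_rot: [0.0, 0.674, 0.739, 0.0]
wrist_force: [0.4, 0.3, 0.1]
finger_gap: 0.0852
```

{"fn": "move_arm", "kwargs": {"motion": [[[0,0,0,0],[0,0,0,0],[0,0,0,0],[0,0,0,0],[0,0,0,0],[0,0,0,0],[0,0,0,0],[0,0,0,0]]], "claw": -1, "newtons": 80}}

```text
clock: 5.6
ee_pos: [0.5226, 0.3934, -0.0208]
eef_rot: [0.0, 0.674, 0.739, 0.0]
wrist_force: [0.2, -0.2, 2.3]
finger_gap: 0.0087
```

```bash
python3 snap.py g wrist
```

```text
5.65 [ 0.5226  0.3934 -0.0207] yaw(tool y) 5.29 zax [ 0.  0. -1.] F [-0.77  0.16  0.8 ] gap 0.0084 q [0.46 0.59 1.5  0.   1.05 0.37]
```

View pics/g_wrist.png

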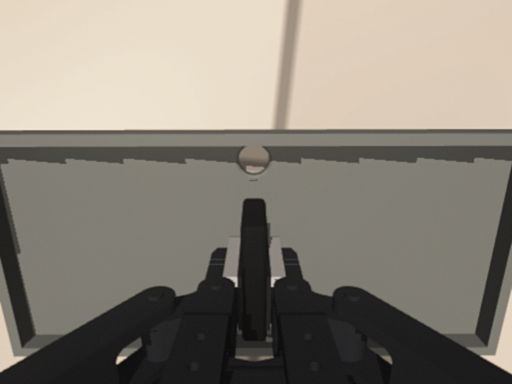

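```bash
python3 - <<'E'
from h import *
im,d,p=load("wrist","g");C=cloud(p,d);Z=C[...,2]
g=cv2.cvtColor(im,cv2.COLOR_BGR2GRAY); print(g[142:184:2,232:276:2].astype(int))
m=(Z>.012)&(Z<.02); m[:120]=0;m[150:]=0
q=C[m]; print('far rim',np.median(q[:,2]),q[:,1].min(),q[:,1].max())
P=np.polyfit(q[:,0],q[:,1],1); print('slope deg',np.degrees(np.arctan(P[0])),'center y at x=.5226',np.polyval(P,.5226), 'outer',np.percentile(q[:,1]-np.polyval(P,q[:,0]),[2,98]))
print('hole',onz(p,253.7,159.5,.006))
for pre,n,box in [('c','wrist',(320,360,150,375)),('a','top',(150,240,175,215)),('a','scene',(140,190,290,350))]:
    im,d,p=load(n,pre);C=cloud(p,d);H,S,V=cv2.split(cv2.cvtColor(im,cv2.COLOR_BGR2HSV))
    m=(H>8)&(H<32)&(S>100)&(V>50); k=np.zeros_like(m); k[box[0]:box[1],box[2]:box[3]]=1; m&=k
    N,L,st,ce=cv2.connectedComponentsWithStats(m.astype(np.uint8))
    for i in range(1,N):
        if st[i,4]<3: continue
        ys,xs=np.where(L==i); q=C[L==i]
        print(n,st[i],ce[i].round(1),'z',q[:,2].min().round(4),q[:,2].max().round(4), 'ray@.132',onz(p,*ce[i],.132).round(4),'base/tip',onz(p,ce[i][0],st[i,1]+st[i,3]-1,.115).round(4),onz(p,ce[i][0],st[i,1],.135).round(4))
E
```

```text
[[131 130 130 131 132 131 130 131 130 131 130 132 131 130 130 131 130 130
  131 130 129 129]
 [132 130 131 132 132 133 131 131 130 130 129 130 129 128 130 129 130 129
  133 131 131 131]
 [103 104 102 103  98  88  90 116 129 131 131 130 130 129 127  96  82  91
   95  93  93  93]
 [ 76  76  77  77  70  70 118 131 130 129 129 129 130 131 131 126  90  62
   76  77  76  77]
 [ 77  77  76  72  70 119 133 129 130 129 131 130 129 131 131 129 128  88
   67  74  77  76]
 [ 77  77  76  64 107 133 130 129 129 129 129 127 130 130 130 128 130 126
   78  70  77  77]
 [ 77  77  72  70 124 129 130 128 129 130 129 130 129 129 130 127 129 130
   98  65  74  76]
 [ 78  76  68  76 125 126 124 126 128 128 129 127 129 128 129 128 129 128
  103  63  73  74]
 [ 75  75  66  76 108 109 110 113 112 115 115 117 119 121 120 121 124 123
   99  63  71  73]
 [ 74  74  68  63  93  96  96  98  99  99 101 103 104 104 106 105 109 109
   89  62  87  91]
 [ 89  90  75  58  76  85  82  83  84  85  87  88  87  90  92  94  95  94
   75 106 126 131]
 [130 131 114  81  70  83  82  81  80  81  81  81  81  80  81  81  81  78
   
[... 941 characters left out ...]
70073868 center y at x=.5226 0.44728343639514895 outer [-0.00265226  0.00235595]
hole [0.51995675 0.43652257 0.006     ]
wrist [263 331   9  19 142] [266.8 339.6] z 0.1154 0.4097 ray@.132 [0.5456 0.2343 0.132 ] base/tip [0.5487 0.2084 0.115 ] [0.5444 0.2466 0.135 ]
scene [338 157   3   7  16] [339.1 160.4] z 0.0002 0.1351 ray@.132 [0.5533 0.2189 0.132 ] base/tip [0.547  0.2243 0.115 ] [0.544  0.2229 0.135 ]
scene [309 164   4   7  17] [310.6 166.8] z 0.1152 0.1351 ray@.132 [0.5515 0.1364 0.132 ] base/tip [0.5471 0.1398 0.115 ] [0.5446 0.1391 0.135 ]
scene [291 185   8   5  33] [294.3 187. ] z 0.0725 0.0971 ray@.132 [0.6063 0.068  0.132 ] base/tip [0.5981 0.0723 0.115 ] [0.6023 0.0694 0.135 ]
```

{"fn": "move_arm", "kwargs": {"motion": [[[0,0,0,0],[0,0,0,0],[0,0,0,0],[0,0,1,0],[0,0,1,0],[0,0,1,0],[0,0,0.8,0],[0.2,-1,0,-0.6],[0.2,-1,0,-0.64],[0.2,-1,0,0]]], "claw": 1}}

```text
clock: 6.65
ee_pos: [0.5465, 0.2722, 0.1313]
eef_rot: [0.0, 0.713, 0.701, 0.0]
wrist_force: [0.6, -0.6, -0.0]
finger_gap: 0.085
```

{"fn": "move_arm", "kwargs": {"motion": [[[0,-1,0,0],[0,-1,0,0],[0,-0.13,0,0],[0,0,0,0],[0,0,0,0]]]}}

```text
clock: 7.15
ee_pos: [0.5464, 0.1889, 0.131]
eef_rot: [-0.0, 0.713, 0.702, 0.0]
wrist_force: [0.0, -0.6, -0.1]
finger_gap: 0.0852
```

```bash
python3 snap.py i wrist
```

```text
7.2 [0.5463 0.1892 0.131 ] yaw(tool y) -0.84 zax [-0.  0. -1.] F [ 0.27 -0.07  0.36] gap 0.0854 q [0.12 0.22 1.66 0.   1.26 0.14]
```

View pics/i_wrist.png

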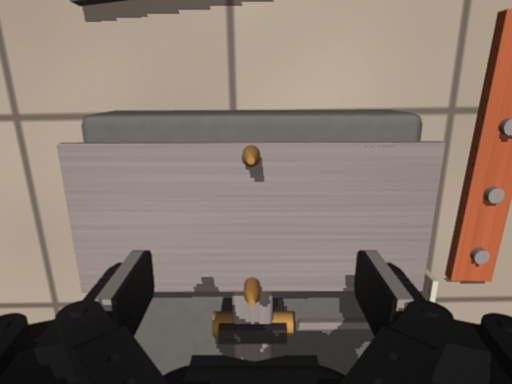

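Both pins are visible at about (251,155) and (252,290), with the carrier plate spanning rows 143–293.

```bash
python3 - <<'E'
from h import *
im,d,p=load("wrist","i");C=cloud(p,d);Z=C[...,2]
H,S,V=cv2.split(cv2.cvtColor(im,cv2.COLOR_BGR2HSV))
m=((H>5)&(H<32)&(S>110)&(V>40)); k=np.zeros_like(m);k[135:305,235:270]=1;m&=k
N,L,st,ce=cv2.connectedComponentsWithStats(m.astype(np.uint8))
for i in range(1,N):
    if st[i,4]<20: continue
    q=C[(L==i)&(Z>.11)&(Z<.145)]
    print(st[i],ce[i].round(1),'z',np.percentile(q[:,2],[2,98]).round(4))
    for z0,z1 in ((.117,.125),(.125,.131),(.131,.14)):
        s=q[(q[:,2]>z0)&(q[:,2]<z1)]; print(z0,len(s),s[:,0].mean().round(4),np.ptp(s[:,0]).round(4),s[:,1].min().round(4),s[:,1].max().round(4))
m=(Z>.11)&(Z<.119)&(S<60); N,L,st,ce=cv2.connectedComponentsWithStats(m.astype(np.uint8)); i=1+st[1:,4].argmax(); q=C[L==i]
print('carrier',st[i],np.median(q[:,2]),rect(q[:,:2]))
# far edge slope
e=[]
for u in range(75,430,3):
    v=np.where(L[:,u]==i)[0]
    if len(v) and v[0]<150: e.append(C[v[0]+1,u])
e=np.array(e); P=np.polyfit(e[:,0],e[:,1],1); print('edge slope',np.degrees(np.arctan(P[0])),'y at .5463',np.polyval(P,.5463),e[:,0].min(),e[:,0].max())
im,d,p=load("wrist","g");C=cloud(p,d);Z=C[...,2]
m=(Z>.036)&(Z<.046); m[:195]=0; m[240:]=0; q=C[m]; print('grip g', rect(q[:,:2]), q[:,:2].mean(0))
E
```

```text
[242 145  18  21 272] [250.7 155.4] z [0.1191 0.1358]
0.117 31 0.5467 0.0077 0.2298 0.2321
0.125 90 0.547 0.009 0.2238 0.2322
0.131 149 0.5465 0.0078 0.2242 0.231
[244 278  16  27 343] [251.6 290.5] z [0.1163 0.1354]
0.117 98 0.5458 0.0087 0.1438 0.1484
0.125 128 0.5459 0.009 0.1415 0.1485
0.131 100 0.5454 0.0071 0.1415 0.147
carrier [   57   141   389   151 50439] 0.11503730972465821 (array([0.5456, 0.1851]), array([221.4,  96.7]), -0.7)
edge slope -0.6581470721255783 y at .5463 0.23349439450437492 0.4477868563563634 0.6471697806369359
grip g (array([0.5215, 0.4168]), array([9.7, 5.8]), 5.4) [0.52147902 0.4174624 ]
```

{"fn": "move_arm", "kwargs": {"motion": [[[0,1,0,0],[0,1,0,0],[-0.2,1,0,0.6],[-0.2,1,0,0.64],[-0.2,1,0,0],[0,0.13,0,0],[0,0,-0.9,0],[0,0,-0.9,0],[0,0,0,0],[0,0,0,0]]]}}

```text
clock: 8.2
ee_pos: [0.5218, 0.3933, 0.0589]
eef_rot: [-0.0, 0.674, 0.739, -0.001]
wrist_force: [-0.8, 0.9, 0.2]
finger_gap: 0.0854
```

```bash
python3 snap.py j wrist
```

```text
8.25 [0.5233 0.3939 0.0607] yaw(tool y) 5.31 zax [ 0.002  0.001 -1.   ] F [0.38 0.84 1.27] gap 0.0854 q [ 0.46  0.49  1.47 -0.    1.18  0.37]
```

View pics/j_wrist.png

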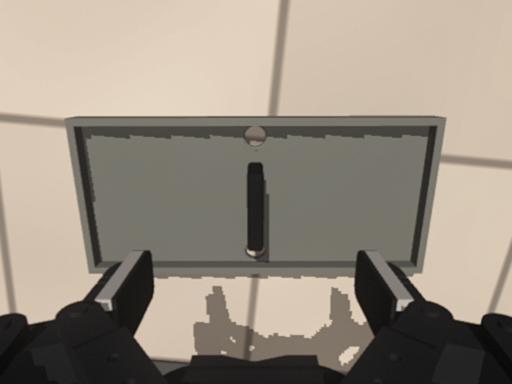

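{"fn": "move_arm", "kwargs": {"motion": [[[0,0,-0.9,0],[0,0,-0.9,0],[0,0,-0.2,0],[0,0,0,0],[0,0,0,0]]]}}

```text
clock: 8.75
ee_pos: [0.5246, 0.3943, -0.018]
eef_rot: [0.001, 0.674, 0.739, 0.002]
wrist_force: [0.8, 0.4, -0.1]
finger_gap: 0.0856
```

{"fn": "move_arm", "kwargs": {"motion": [[[0,0,0,0],[0,0,0,0],[0,0,0,0],[0,0,0,0],[0,0,0,0],[0,0,0,0],[0,0,0,0]]], "claw": -1, "newtons": 100}}

```text
clock: 9.45
ee_pos: [0.5227, 0.3934, -0.0206]
eef_rot: [0.0, 0.674, 0.739, 0.0]
wrist_force: [-0.4, -0.7, 1.8]
finger_gap: 0.0084
```

```bash
cat > hole.py <<'E'
import sys
from h import *
# measures hole pixel centre with plane z (plate top) passed
pre,z=sys.argv[1],float(sys.argv[2])
im,d,p=load("wrist",pre);C=cloud(p,d);Z=C[...,2]
m=(Z>z+.006)&(Z<z+.014); m[:100]=0;m[165:]=0
q=C[m]; P=np.polyfit(q[:,0],q[:,1],1); print('rim',np.median(q[:,2]),'slope',np.degrees(np.arctan(P[0])))
m=(Z<z-.003)|(Z==0); m[:140]=0; m[180:]=0; m[:,:225]=0; m[:,285:]=0
N,L,st,ce=cv2.connectedComponentsWithStats(m.astype(np.uint8)); i=1+st[1:,4].argmax()
print(st[i],ce[i]); u=st[i,0]+(st[i,2]-1)/2; 
for v in (ce[i][1],st[i,1]+(st[i,3]-1)/2): print('hole',onz(p,u,v,z))
o=bot.get_obs()['ee_pos']; print('tcp',o,'rim y at tcp x',np.polyval(P,o[0]))
E
python3 snap.py k wrist; python3 hole.py k .006; python3 hole.py g .006
```

```text
9.5 [ 0.5227  0.3934 -0.0206] yaw(tool y) 5.29 zax [ 0.001  0.    -1.   ] F [-0.46  0.03  2.62] gap 0.0084 q [0.46 0.59 1.5  0.   1.05 0.37]
rim 0.01595768570495265 slope 5.274651280968611
[238 146  31  29 695] [253.4        159.07913669]
hole [0.5196928  0.43668137 0.006     ]
hole [0.5197306 0.4362676 0.006    ]
tcp [ 0.52271102  0.39341168 -0.02064418] rim y at tcp x 0.4473643221549543
rim 0.015958165650311162 slope 5.396551470073868
[238 146  31  29 700] [253.14571429 159.11857143]
hole [0.5196317  0.43666538 0.006     ]
hole [0.51966786 0.4362695  0.006     ]
tcp [ 0.52271102  0.39341168 -0.02064418] rim y at tcp x 0.44729392405505225
```

{"fn": "move_arm", "kwargs": {"motion": [[[0,0,0.3,0],[0,0,0.6,0],[0,0,0.8,0],[0,0,0.8,0],[0,0,0.8,0],[0,0,0.7,0],[0.1,-0.5,0,-0.3],[0.1,-0.7,0,-0.3],[0.1,-0.7,0,-0.3],[0.1,-0.7,0,-0.3]]]}}

```text
clock: 10.5
ee_pos: [0.5379, 0.2882, 0.1391]
eef_rot: [-0.0, 0.712, 0.702, -0.0]
wrist_force: [0.5, 0.6, -1.4]
finger_gap: 0.0085
```

{"fn": "move_arm", "kwargs": {"motion": [[[0.1,-0.7,0,0],[0.06,-0.7,0,0],[0,-0.7,0,0],[0,-0.4,0,0],[0,-0.13,0,0],[0,0,0,0],[0,0,0,0],[0,0,0,0]]]}}

```text
clock: 11.3
ee_pos: [0.5447, 0.1851, 0.139]
eef_rot: [-0.0, 0.711, 0.703, 0.0]
wrist_force: [-0.5, 0.5, -1.7]
finger_gap: 0.0086
```

```bash
python3 snap.py l wrist; python3 hole.py l .166
```

```text
11.35 [0.5447 0.185  0.139 ] yaw(tool y) -0.64 zax [-0.  0. -1.] F [-0.45 -0.22 -1.82] gap 0.0082 q [0.12 0.21 1.66 0.   1.28 0.13]
rim 0.17564743383712744 slope -0.6680249771020246
[238 146  32  29 699] [253.52074392 159.12875536]
hole [0.54635754 0.22868115 0.166     ]
hole [0.54635286 0.22828896 0.166     ]
tcp [0.54467321 0.18502593 0.13895192] rim y at tcp x 0.23900735896007416
```

View pics/l_wrist.png

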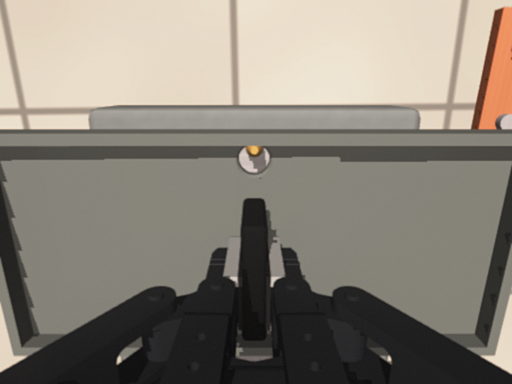

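{"fn": "move_arm", "kwargs": {"motion": [[[0.01,-0.03,-0.2,0],[0,0,-0.2,0],[0,0,-0.1,0],[0,0,0,0],[0,0,0,0]]]}}

```text
clock: 11.85
ee_pos: [0.5451, 0.1828, 0.1188]
eef_rot: [-0.0, 0.711, 0.703, -0.0]
wrist_force: [0.9, -0.3, -2.0]
finger_gap: 0.0086
```

```bash
python3 snap.py m wrist; python3 hole.py m .146; python3 -c "
from h import *
im,d,p=load('wrist','m');cv2.imwrite('pics/m2.png',cv2.resize(im[130:190,210:300],None,fx=7,fy=7,interpolation=cv2.INTER_CUBIC))"
```

```text
11.9 [0.5454 0.1829 0.1191] yaw(tool y) -0.71 zax [ 0.  0. -1.] F [ 0.28 -0.14 -1.14] gap 0.0082 q [0.11 0.23 1.67 0.   1.24 0.13]
rim 0.15541552407483344 slope -0.7437178388873052
[238 146  32  29 704] [253.48153409 159.17613636]
hole [0.54687082 0.22644121 0.146     ]
hole [0.54686592 0.22607086 0.146     ]
tcp [0.54537183 0.1828721  0.11913003] rim y at tcp x 0.2367238336031115
```

View pics/m2.png

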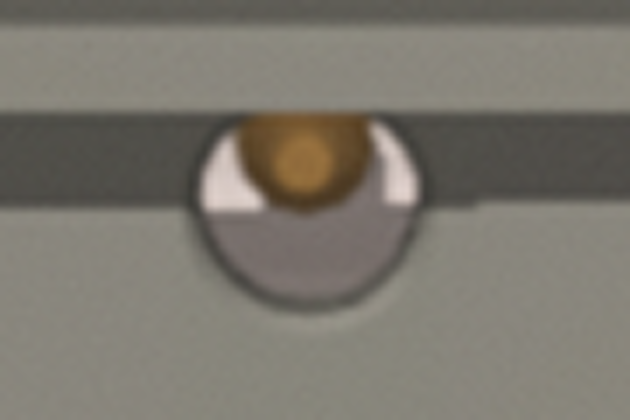

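```bash
python3 -c "
from h import *
im,d,p=load('wrist','m')
print(onz(p,253.3,152.9,.135),onz(p,253.48,159.17,.1454),onz(p,253.48,160.2,.1454))"
```

```text
[0.54677591 0.22723558 0.135     ] [0.54685978 0.22632315 0.1454    ] [0.54685361 0.22585821 0.1454    ]
```

{"fn": "move_arm", "kwargs": {"motion": [[[0,0.028,-0.1,0],[0,0,-0.15,0],[0,0,-0.15,0],[0,0,-0.1,0],[0,0,0,0],[0,0,0,0]]]}}

```text
clock: 12.5
ee_pos: [0.5451, 0.1839, 0.0988]
eef_rot: [-0.0, 0.711, 0.703, -0.0]
wrist_force: [-0.7, 0.1, -1.9]
finger_gap: 0.0084
```

```bash
python3 snap.py n wrist scene; python3 hole.py n .126; python3 -c "
from h import *
im,d,p=load('scene','n');cv2.imwrite('pics/n2.png',cv2.resize(im[100:250,210:420],None,fx=3.5,fy=3.5,interpolation=cv2.INTER_CUBIC))"
```

```text
12.6 [0.5455 0.184  0.0993] yaw(tool y) -0.71 zax [ 0.001  0.    -1.   ] F [-0.39 -0.38 -2.16] gap 0.0083 q [ 0.12  0.25  1.69 -0.    1.2   0.13]
rim 0.1354882140665996 slope -0.7441062896169762
[238 146  31  29 278] [254.73381295 158.4028777 ]
hole [0.5466859  0.22788059 0.126     ]
hole [0.5466761  0.22716276 0.126     ]
tcp [0.54547509 0.18398645 0.09928101] rim y at tcp x 0.2376789652688413
```

View pics/n_wrist.png

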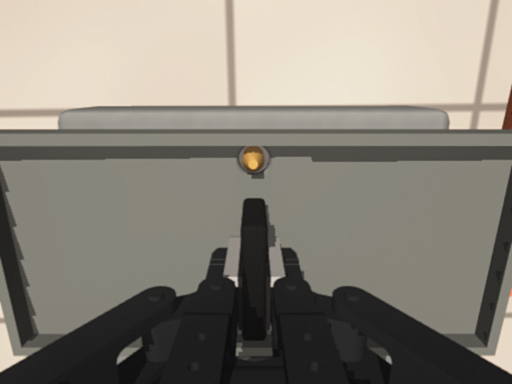

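View pics/n2.png

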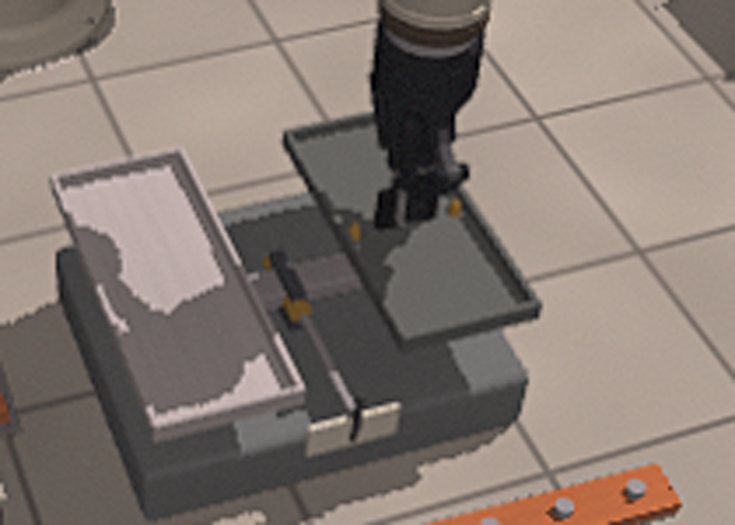

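{"fn": "move_arm", "kwargs": {"motion": [[[0,0,-0.1,0],[0,0,-0.1,0],[0,0,-0.1,0],[0,0,0,0],[0,0,0,0],[0,0,0,0]]]}}

```text
clock: 13.2
ee_pos: [0.545, 0.184, 0.087]
eef_rot: [-0.0, 0.711, 0.703, -0.0]
wrist_force: [-1.1, -0.5, -1.5]
finger_gap: 0.0083
```

{"fn": "move_arm", "kwargs": {"motion": [[[0,0,0,0],[0,0,0,0],[0,0,0,0],[0,0,0,0],[0,0,0.2,0],[0,0,0.5,0],[0,0,0.9,0],[0,0,0.9,0],[0,0,0,0],[0,0,0,0]]], "claw": 1}}

```text
clock: 14.2
ee_pos: [0.5461, 0.1841, 0.1887]
eef_rot: [0.001, 0.711, 0.703, 0.001]
wrist_force: [-0.2, -0.7, 0.1]
finger_gap: 0.0853
```

```bash
python3 snap.py o wrist; python3 -c "
from h import *
im,d,p=load('wrist','o');C=cloud(p,d);Z=C[...,2]
for uv in [(150,200),(360,200),(150,150),(360,150),(200,240),(310,240)]: print(uv,C[uv[1],uv[0]].round(4))
"
```

```text
14.25 [0.5451 0.184  0.187 ] yaw(tool y) -0.71 zax [ 0.  0. -1.] F [ 1.32  0.42 -0.08] gap 0.0851 q [0.12 0.17 1.61 0.   1.37 0.13]
(150, 200) [0.4667 0.1754 0.1109]
(360, 200) [0.6308 0.1727 0.1097]
(150, 150) [0.4707 0.2146 0.1112]
(360, 150) [0.6276 0.2124 0.1104]
(200, 240) [0.5037 0.1409 0.1109]
(310, 240) [0.5926 0.1394 0.1106]
```

View pics/o_wrist.png

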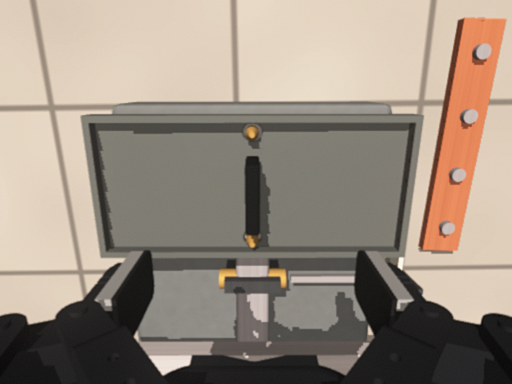

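{"fn": "move_arm", "kwargs": {"motion": [[[0,-1,0.3,0],[0,-1,0.3,0],[-0.2,-1,0,0],[-0.2,-1,0,0],[-0.2,-1,0,0],[-0.2,-1,0,0],[-0.2,-1,0,0],[0,-1,0,0],[0,-1,0,0],[0,-1,0,0]]]}}

```text
clock: 15.25
ee_pos: [0.5041, -0.2171, 0.2093]
eef_rot: [-0.001, 0.712, 0.703, -0.0]
wrist_force: [0.5, 0.5, 0.7]
finger_gap: 0.0857
```

{"fn": "move_arm", "kwargs": {"motion": [[[0,-1,0,0],[0,-1,0,0],[0,-1,0,0],[0,-0.6,0,0],[0,0,0,0],[0,0,0,0]]]}}

```text
clock: 15.85
ee_pos: [0.5045, -0.3593, 0.2092]
eef_rot: [-0.002, 0.712, 0.702, 0.0]
wrist_force: [0.2, 0.6, 0.3]
finger_gap: 0.0856
```

```bash
python3 snap.py q wrist top scene
```

```text
16.0 [ 0.5052 -0.3586  0.2105] yaw(tool y) -0.64 zax [-0.001  0.001 -1.   ] F [-0.58  0.27 -0.39] gap 0.085 q [-0.81  0.27  1.45  0.    1.43 -0.8 ]
```

View pics/q_wrist.png

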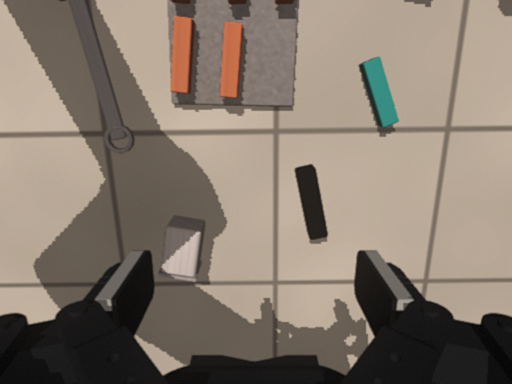

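View pics/q_scene.png

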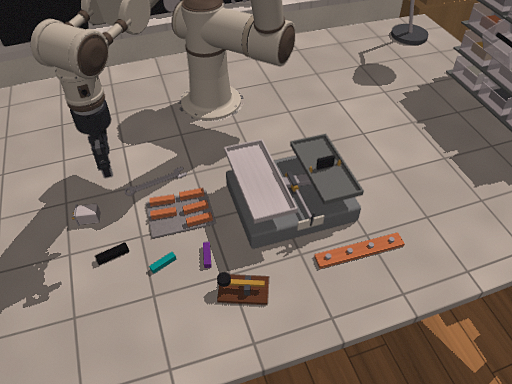

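```bash
cat > obj.py <<'E'
import sys
from h import *
pre=sys.argv[1]; zmin=float(sys.argv[2]) if len(sys.argv)>2 else .012
im,d,p=load("wrist",pre);C=cloud(p,d);Z=C[...,2]
m=(Z>zmin)&(Z<zmin+.06)
m[340:]=0; m[240:,:155]=0; m[240:,355:]=0
N,L,st,ce=cv2.connectedComponentsWithStats(m.astype(np.uint8))
for i in range(1,N):
    if st[i,4]<80: continue
    q=C[L==i]; zt=np.percentile(q[:,2],90); t=q[abs(q[:,2]-zt)<.004]
    c=im[L==i].mean(0).astype(int); cut=st[i,1]==0 or st[i,0]==0
    print(ce[i].round(0),st[i,4],'zt',zt.round(4),'top',*rect(t[:,:2]),'bgr',c,'CUT' if cut else '')
E
python3 obj.py q
```

```text
[181.  54.] 1560 zt 0.0269 top [ 0.4345 -0.2535] [70.  18.5] 82.8 bgr [ 69 101 178] 
[230.  59.] 1422 zt 0.027 top [ 0.4833 -0.2586] [70.2 18. ] 84.0 bgr [ 72 106 189] 
[380.  92.] 1310 zt 0.019 top [ 0.6371 -0.2914] [69.9 18.8] -67.4 bgr [120 130  53] 
[311. 202.] 1442 zt 0.0229 top [ 0.5699 -0.4111] [84.2 22. ] -77.8 bgr [32 36 40] 
[182. 249.] 2250 zt 0.0413 top [ 0.4215 -0.4602] [60.8 42.7] 79.9 bgr [121 127 139]
```

{"fn": "move_arm", "kwargs": {"motion": [[[0.4,-0.33,-0.4,0.9],[0.4,-0.33,-0.4,0.9],[0.4,-0.33,-0.4,0.77],[0.4,-0.32,-0.4,0],[0,0,-0.9,0],[0,0,-0.9,0],[0,0,-0.9,0],[0,0,0,0],[0,0,0,0]]]}}

```text
clock: 16.9
ee_pos: [0.5693, -0.4114, 0.0393]
eef_rot: [-0.001, 0.628, 0.778, 0.0]
wrist_force: [0.3, -0.8, 0.5]
finger_gap: 0.0855
```

```bash
python3 snap.py r wrist; python3 obj.py r
```

```text
16.95 [ 0.5704 -0.4128  0.0414] yaw(tool y) 12.19 zax [ 0.002 -0.002 -1.   ] F [0.2  0.44 0.5 ] gap 0.0853 q [-0.8   0.62  1.31  0.    1.2  -1.01]
[423.  48.] 3683 zt 0.0188 top [ 0.641  -0.3001] [51.5 19. ] -67.8 bgr [114 124  45] CUT
[253. 208.] 4782 zt 0.0227 top [ 0.5702 -0.4113] [84.8 22. ] -77.8 bgr [28 32 36] 
[ 22. 216.] 2259 zt 0.0399 top [ 0.4393 -0.439 ] [17.9 15.5] -84.4 bgr [63 66 74] CUT
```

View pics/r_wrist.png

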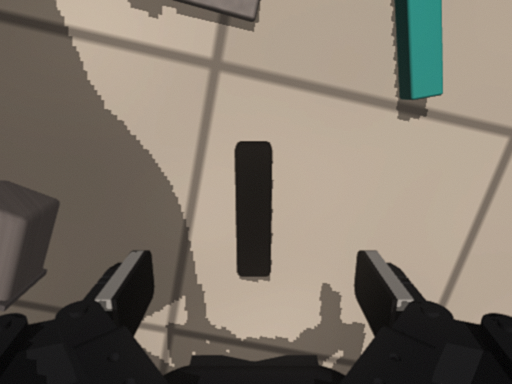

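{"fn": "move_arm", "kwargs": {"motion": [[[0,0.03,-0.8,0],[0,0,-0.7,0],[0,0,-0.36,0],[0,0,0,0],[0,0,0,0],[0,0,0,0]]]}}

```text
clock: 17.55
ee_pos: [0.5707, -0.4128, -0.0326]
eef_rot: [0.002, 0.628, 0.778, -0.0]
wrist_force: [-0.1, 0.1, 0.7]
finger_gap: 0.0853
```

{"fn": "move_arm", "kwargs": {"motion": [[[0,0,0,0],[0,0,0,0],[0,0,0,0],[0,0,0,0],[0,0,0,0],[0,0,0,0],[0,0,0,0]]], "claw": -1, "newtons": 100}}

```text
clock: 18.25
ee_pos: [0.5701, -0.4122, -0.0338]
eef_rot: [0.001, 0.628, 0.778, -0.0]
wrist_force: [0.1, 0.8, 6.2]
finger_gap: 0.0199
```

{"fn": "move_arm", "kwargs": {"motion": [[[0,0,0.4,0],[0,0,0.8,0],[0,0,0.9,0],[0,0,0.9,0],[0,0,0.9,0],[0,0,0.9,0],[0,0,0.5,0],[0,0,0,0]]]}}

```text
clock: 19.05
ee_pos: [0.5708, -0.4128, 0.1818]
eef_rot: [0.004, 0.628, 0.778, -0.0]
wrist_force: [0.5, 0.1, -0.7]
finger_gap: 0.0202
```

```bash
python3 snap.py s wrist
```

```text
19.1 [ 0.5698 -0.4117  0.1785] yaw(tool y) 12.15 zax [ 0.002 -0.002 -1.   ] F [-0.6  -0.05 -2.89] gap 0.0197 q [-0.8   0.5   1.21  0.    1.43 -1.01]
```

View pics/s_wrist.png

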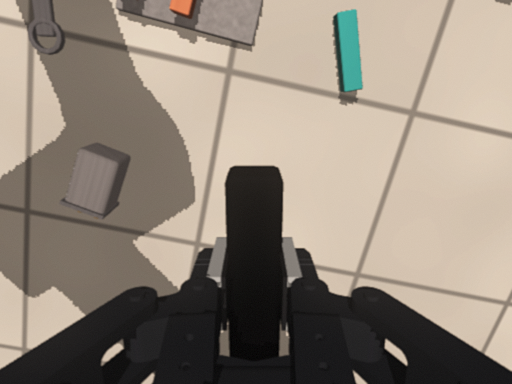

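{"fn": "move_arm", "kwargs": {"motion": [[[0,0.5,0,0],[0,0.8,0,-0.3],[0.1,0.9,0,-0.3],[0.1,0.9,0,-0.3],[0.1,0.9,0,-0.3],[0.1,0.9,0,-0.3],[0.1,0.9,0,-0.3],[0.1,0.9,0,-0.3],[0.1,0.9,0,-0.3],[0.1,0.9,0,-0.17]]]}}

```text
clock: 20.1
ee_pos: [0.5994, -0.0692, 0.1737]
eef_rot: [-0.002, 0.712, 0.702, -0.001]
wrist_force: [-0.3, 0.6, -2.8]
finger_gap: 0.0201
```

{"fn": "move_arm", "kwargs": {"motion": [[[0.1,0.9,0,0],[0.1,0.9,0,0],[0,0.9,0,0],[0,0.9,0,0],[0,0.9,0,0],[0,0.9,0,0],[0,0.7,0,0],[0,0.3,0,0],[0,0,0,0],[0,0,0,0]]]}}

```text
clock: 21.1
ee_pos: [0.6087, 0.1836, 0.1754]
eef_rot: [-0.0, 0.712, 0.703, -0.001]
wrist_force: [0.5, 0.4, -1.9]
finger_gap: 0.02
```

```bash
python3 snap.py t wrist
```

```text
21.15 [0.609  0.1833 0.1758] yaw(tool y) -0.78 zax [-0.001 -0.001 -1.   ] F [ 0.41 -0.26 -2.14] gap 0.0202 q [ 0.1   0.33  1.44 -0.    1.38  0.12]
```

View pics/t_wrist.png

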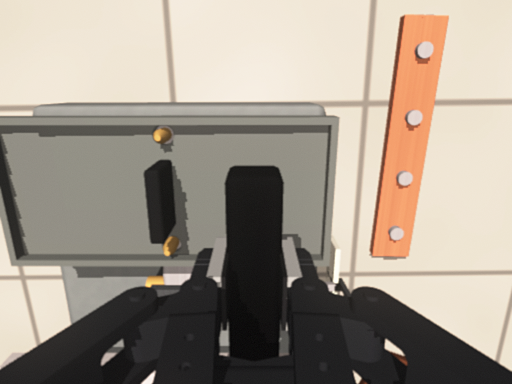

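{"fn": "move_arm", "kwargs": {"motion": [[[0,0,-0.6,0],[0,0,-0.8,0],[0,0,-0.6,0],[0,0,-0.3,0],[0,0,-0.12,0],[0,0,0,0],[0,0,0,0]]]}}

```text
clock: 21.85
ee_pos: [0.6105, 0.1846, 0.0815]
eef_rot: [0.001, 0.712, 0.703, 0.001]
wrist_force: [-0.4, 0.4, -0.8]
finger_gap: 0.0201
```

{"fn": "move_arm", "kwargs": {"motion": [[[0,0,0,0],[0,0,0,0],[0,0,0,0],[0,0,0,0],[0,0,0.2,0],[0,0,0.5,0],[0,0,0.8,0],[0,0,0.8,0],[0,0,0.5,0],[0,0,0,0]]], "claw": -0.2}}

```text
clock: 22.85
ee_pos: [0.6118, 0.1851, 0.1969]
eef_rot: [0.003, 0.711, 0.703, 0.003]
wrist_force: [0.3, 0.0, 0.4]
finger_gap: 0.0338
```

```bash
python3 snap.py u wrist; python3 obj.py u .118; 
```

```text
22.9 [0.6104 0.1849 0.194 ] yaw(tool y) -0.7 zax [ 0.004  0.    -1.   ] F [-0.27 -0.27 -1.08] gap 0.0342 q [0.11 0.32 1.42 0.   1.4  0.12]
[165. 147.] 3346 zt 0.1196 top [0.5463 0.1871] [240.  105.2] -0.8 bgr [115 125 128] CUT
[162. 135.] 89 zt 0.123 top [0.5466 0.2266] [6.6 6.4] 63.2 bgr [ 70 129 170] 
[251. 187.] 3244 zt 0.1314 top [0.6116 0.1856] [84.2 21.9] 89.1 bgr [26 27 29] 
[162. 194.] 1556 zt 0.1452 top [0.5463 0.1848] [49.7 10.3] 88.9 bgr [30 32 33] 
[170. 251.] 155 zt 0.1195 top [0.5451 0.1322] [25.7  5.6] 0.5 bgr [112 122 125] 
[253. 251.] 371 zt 0.1195 top [0.6129 0.1317] [61.5  5.6] -0.4 bgr [112 122 125] 
[261. 339.] 177 zt 0.1254 top [0.6118 0.0502] [93.1  2.9] -0.7 bgr [104 110 120]
```

View pics/u_wrist.png

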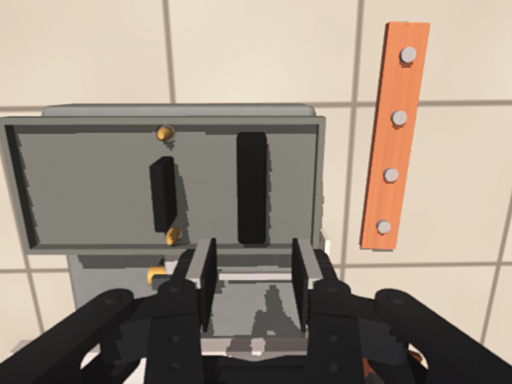

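{"fn": "move_arm", "kwargs": {"motion": [[[-0.1,-0.9,0.3,0],[-0.3,-0.9,0,0],[-0.3,-0.9,0,0],[-0.3,-0.9,0,0],[-0.3,-0.9,0,0],[-0.3,-0.9,0,-0.2],[-0.3,-0.9,0,-0.2],[-0.3,-0.9,0,-0.2],[-0.3,-0.9,0,-0.2],[-0.3,-0.9,0,-0.2]]], "claw": 1}}

```text
clock: 23.9
ee_pos: [0.4956, -0.176, 0.2019]
eef_rot: [-0.002, 0.742, 0.671, -0.0]
wrist_force: [0.9, -0.1, 0.1]
finger_gap: 0.0853
```

{"fn": "move_arm", "kwargs": {"motion": [[[-0.3,-0.9,0,-0.2],[-0.3,-0.9,0,-0.2],[-0.3,-0.9,0,-0.2],[-0.3,-0.9,0,-0.26],[-0.3,-0.9,0,0],[-0.3,-0.9,0,0],[-0.13,-0.9,0,0],[0,-0.3,0,0],[0,0,-0.3,0],[0,0,0,0]]]}}

```text
clock: 24.9
ee_pos: [0.4193, -0.4366, 0.1882]
eef_rot: [-0.003, 0.766, 0.643, 0.001]
wrist_force: [-0.6, 0.6, -0.4]
finger_gap: 0.0855
```

```bash
python3 snap.py v wrist; python3 obj.py v 
```

```text
24.95 [ 0.4198 -0.4367  0.1893] yaw(tool y) -9.94 zax [-0.002  0.004 -1.   ] F [ 0.48  0.27 -0.32] gap 0.0854 q [-1.    0.25  1.51  0.    1.39 -0.83]
[236.   2.] 115 zt 0.026 top [ 0.4303 -0.2874] [17.8  2. ] -7.8 bgr [40 55 93] CUT
[259. 189.] 2619 zt 0.0412 top [ 0.4208 -0.46  ] [59.8 42.5] 80.9 bgr [ 91  96 106]
```

View pics/v_wrist.png

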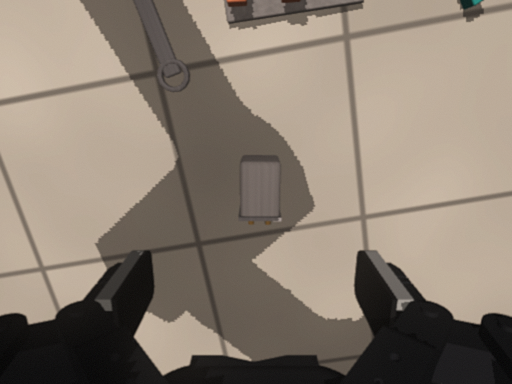

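{"fn": "move_arm", "kwargs": {"motion": [[[0,-0.3,-0.5,0],[0,-0.28,-0.8,0],[0,0,-0.9,0],[0,0,-0.9,0],[0,0,-0.9,0],[0,0,-0.8,0],[0,0,-0.4,0],[0,0,-0.22,0],[0,0,0,0],[0,0,0,0]]]}}

```text
clock: 25.95
ee_pos: [0.421, -0.4635, -0.0232]
eef_rot: [0.001, 0.766, 0.643, -0.0]
wrist_force: [0.2, -0.3, -0.0]
finger_gap: 0.0855
```

{"fn": "move_arm", "kwargs": {"motion": [[[0,0,0,0],[0,0,0,0],[0,0,0,0],[0,0,0,0],[0,0,0,0],[0,0,0,0]]], "claw": -1, "newtons": 100}}

```text
clock: 26.55
ee_pos: [0.4205, -0.4634, -0.0239]
eef_rot: [0.001, 0.766, 0.643, -0.0]
wrist_force: [-0.8, -0.8, 6.0]
finger_gap: 0.0384
```

{"fn": "move_arm", "kwargs": {"motion": [[[0,0,0.4,0],[0,0,0.8,0],[0,0,0.9,0],[0,0,0.9,0],[0,0,0.9,0],[0,0,0.9,0],[0,0,0.5,0],[0,0,0,0]]]}}

```text
clock: 27.35
ee_pos: [0.4211, -0.4641, 0.1915]
eef_rot: [0.004, 0.766, 0.643, -0.001]
wrist_force: [1.4, -0.8, -2.3]
finger_gap: 0.0387
```

```bash
python3 snap.py w wrist
```

```text
27.4 [ 0.4203 -0.4628  0.1884] yaw(tool y) -10.0 zax [ 0.001 -0.002 -1.   ] F [-0.92  0.42 -2.59] gap 0.0386 q [-1.03  0.29  1.46  0.    1.39 -0.85]
```

View pics/w_wrist.png

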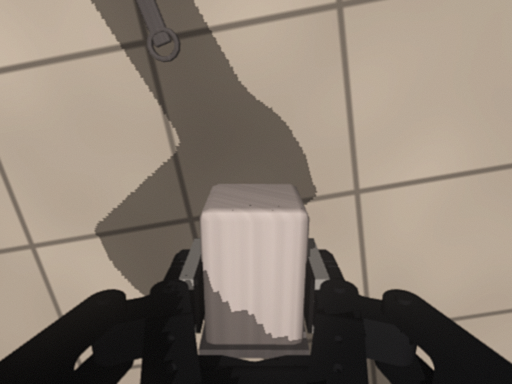

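{"fn": "move_arm", "kwargs": {"motion": [[[0,0.5,0.3,0],[0.1,0.8,0,0.2],[0.1,0.9,0,0.2],[0.1,0.9,0,0.2],[0.1,0.9,0,0.2],[0.1,0.9,0,0.2],[0.1,0.9,0,0.2],[0.1,0.9,0,0.2],[0.1,0.9,0,0.2],[0.1,0.9,0,0.26]]]}}

```text
clock: 28.4
ee_pos: [0.4544, -0.1201, 0.1964]
eef_rot: [-0.002, 0.711, 0.703, -0.001]
wrist_force: [1.2, -0.5, -2.7]
finger_gap: 0.0387
```

{"fn": "move_arm", "kwargs": {"motion": [[[0.1,0.9,0,0],[0.1,0.9,0,0],[0.1,0.9,0,0],[0.1,0.9,0,0],[0.1,0.9,0,0],[0.1,0.9,0,0],[0.07,0.9,0,0],[0,0.8,0,0],[0,0.5,0,0],[0,0.17,0,0]]]}}

```text
clock: 29.4
ee_pos: [0.4808, 0.1899, 0.1964]
eef_rot: [-0.002, 0.711, 0.704, -0.002]
wrist_force: [0.0, 0.2, -2.3]
finger_gap: 0.0386
```

{"fn": "move_arm", "kwargs": {"motion": [[[0,0,0,0],[0,0,0,0]]]}}

```text
clock: 29.6
ee_pos: [0.4823, 0.1874, 0.198]
eef_rot: [-0.0, 0.712, 0.703, -0.001]
wrist_force: [0.6, -0.5, -2.8]
finger_gap: 0.0386
```

```bash
python3 snap.py x wrist
```

```text
29.65 [0.4826 0.1872 0.1984] yaw(tool y) -0.77 zax [-0.001 -0.001 -1.   ] F [-0.04 -0.51 -1.38] gap 0.0386 q [ 0.14  0.01  1.75 -0.    1.38  0.15]
```

View pics/x_wrist.png

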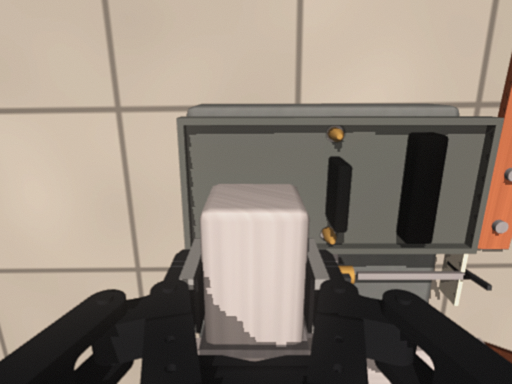

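{"fn": "move_arm", "kwargs": {"motion": [[[0,0,-0.6,0],[0,0,-0.8,0],[0,0,-0.7,0],[0,0,-0.4,0],[0,0,-0.2,0],[0,0,-0.12,0],[0,0,0,0],[0,0,0,0]]]}}

```text
clock: 30.45
ee_pos: [0.4837, 0.1883, 0.0873]
eef_rot: [0.001, 0.712, 0.703, 0.001]
wrist_force: [-0.7, -1.6, -2.9]
finger_gap: 0.0389
```

{"fn": "move_arm", "kwargs": {"motion": [[[0,0,0,0],[0,0,0,0],[0,0,0,0],[0,0,0.2,0],[0,0,0.5,0],[0,0,0.8,0],[0,0,0.8,0],[0,0,0.8,0],[0,0,0,0]]], "claw": 0.22}}

```text
clock: 31.35
ee_pos: [0.4862, 0.1889, 0.2166]
eef_rot: [0.003, 0.711, 0.703, 0.004]
wrist_force: [0.3, -0.6, 0.1]
finger_gap: 0.0522
```

```bash
python3 snap.py y wrist; python3 obj.py y .117
```

```text
31.4 [0.4848 0.1887 0.2138] yaw(tool y) -0.7 zax [ 0.007  0.001 -1.   ] F [-0.35  0.6  -1.17] gap 0.0518 q [ 0.14 -0.    1.73 -0.    1.4   0.15]
[329. 147.] 3646 zt 0.1195 top [0.5465 0.1876] [241.2 104.9] -1.0 bgr [107 116 120] 
[325. 135.] 92 zt 0.123 top [0.5461 0.2267] [6.6 6.4] 30.1 bgr [ 65 119 160] 
[404. 183.] 3329 zt 0.1314 top [0.6111 0.1852] [84.5 23. ] 88.6 bgr [18 19 21] 
[249. 186.] 4613 zt 0.1499 top [0.4849 0.1909] [60.7 42.7] 88.8 bgr [195 204 216] 
[326. 189.] 1270 zt 0.1453 top [0.5461 0.1847] [49.5 10.4] 89.2 bgr [28 29 31] 
[252. 243.] 712 zt 0.1195 top [0.4877 0.133 ] [104.2   6.6] -0.8 bgr [102 110 113] 
[343. 242.] 141 zt 0.1196 top [0.5654 0.132 ] [21.6  5.4] -0.3 bgr [103 112 114] 
[254. 332.] 2022 zt 0.1394 top [0.4864 0.0509] [129.5   4.5] -1.0 bgr [114 120 131]
```

View pics/y_wrist.png

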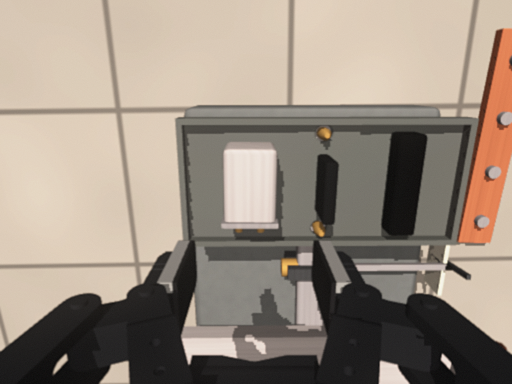

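{"fn": "move_arm", "kwargs": {"motion": [[[0.1,-1,0,0],[0.2,-1,0,0],[0.2,-1,0,0.1],[0.2,-1,0,0],[0.2,-1,0,0],[0.2,-1,0,0],[0.18,-1,0,0],[0,-1,0,0],[0,-1,-0.5,0],[0,0,-0.5,0]]], "claw": -0.3}}

```text
clock: 32.4
ee_pos: [0.5336, -0.1762, 0.1693]
eef_rot: [0.001, 0.71, 0.704, -0.001]
wrist_force: [0.1, 0.3, -0.0]
finger_gap: 0.0299
```

{"fn": "move_arm", "kwargs": {"motion": [[[0,0,0,0],[0,0,0,0]]]}}

```text
clock: 32.6
ee_pos: [0.5334, -0.1709, 0.1695]
eef_rot: [-0.001, 0.708, 0.706, -0.0]
wrist_force: [-0.0, 0.6, 0.5]
finger_gap: 0.0295
```

```bash
python3 snap.py aa wrist scene top; python3 obj.py aa .015
```

```text
32.75 [ 0.5347 -0.1711  0.1715] yaw(tool y) -0.13 zax [ 0.002 -0.001 -1.   ] F [0.56 0.83 0.03] gap 0.03 q [-0.52  0.14  1.67  0.    1.33 -0.52]
[265.  35.] 9289 zt 0.0606 top [ 0.5432 -0.0558] [246.1  16.2] -0.6 bgr [60 64 66] 
[504.  98.] 319 zt 0.0343 top [ 0.7594 -0.1079] [14.1  7.1] -77.3 bgr [33 34 37] 
[500. 159.] 1208 zt 0.0537 top [ 0.7504 -0.1638] [32.  19.5] -80.1 bgr [26 38 48] 
[154. 165.] 1530 zt 0.0269 top [ 0.438  -0.1693] [70.3 18.4] 85.8 bgr [ 75 109 186] 
[208. 166.] 1428 zt 0.0269 top [ 0.4899 -0.1702] [69.8 18.2] -88.3 bgr [ 75 110 193] 
[255. 167.] 1355 zt 0.0269 top [ 0.536  -0.1708] [69.9 17.9] -89.0 bgr [ 78 115 199] 
[370. 174.] 1274 zt 0.0189 top [ 0.6493 -0.1791] [69.7 18.4] -12.3 bgr [134  56 116] 
[160. 241.] 1010 zt 0.0268 top [ 0.4346 -0.2532] [70.8 18.2] 83.0 bgr [ 76 112 193] 
[205. 229.] 435 zt 0.0269 top [ 0.4853 -0.239 ] [31. 18.] 83.8 bgr [ 79 115 199] 
[345. 268.] 688 zt 0.019 top [ 0.6353 -0.2867] [60.5 18. ] -67.9 bgr [143 154  61]
```

View pics/aa_wrist.png

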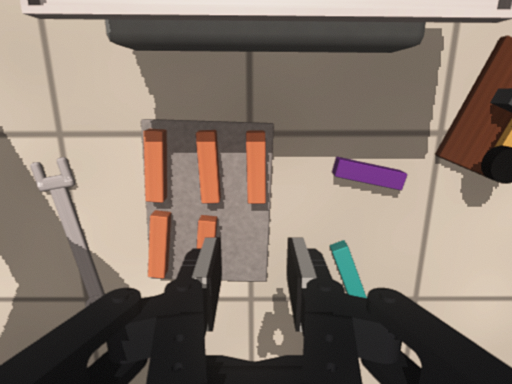

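View pics/aa_scene.png

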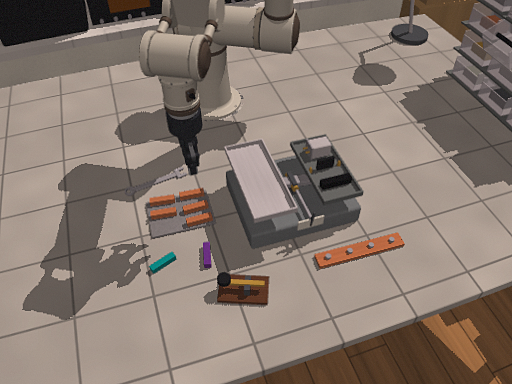

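View pics/aa_top.png

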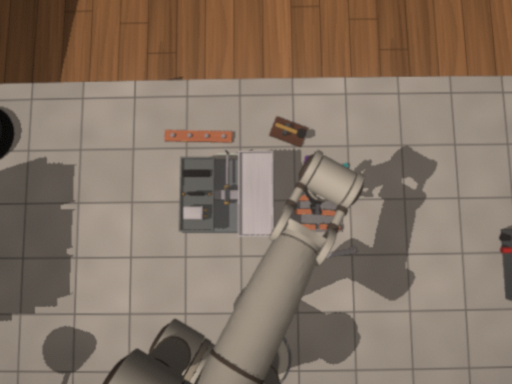

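{"fn": "move_arm", "kwargs": {"motion": [[[0,0,-0.6,0.2],[0,0,-0.9,0],[0,0,-0.9,0],[0,0,-0.9,0],[0,0,-0.8,0],[0,0,-0.5,0],[0,0,-0.36,0],[0,0,0,0],[0,0,0,0]]]}}

```text
clock: 33.65
ee_pos: [0.5357, -0.172, -0.0267]
eef_rot: [0.002, 0.702, 0.712, 0.0]
wrist_force: [0.6, 0.5, 4.0]
finger_gap: 0.0299
```

{"fn": "move_arm", "kwargs": {"motion": [[[0,0,0,0],[0,0,0,0],[0,0,0,0],[0,0,0,0],[0,0,0,0]]], "claw": -1}}

```text
clock: 34.15
ee_pos: [0.5354, -0.1724, -0.0257]
eef_rot: [0.001, 0.702, 0.712, 0.0]
wrist_force: [-4.0, 0.8, 10.8]
finger_gap: 0.0154
```

{"fn": "move_arm", "kwargs": {"motion": [[[0,0,0.4,0],[0,0,0.8,0],[0,0,0.9,0],[0,0,0.9,0],[0,0,0.9,0],[0,0,0.9,0],[0,0,0.5,0],[0,0,0,0]]]}}

```text
clock: 34.95
ee_pos: [0.5364, -0.1727, 0.1887]
eef_rot: [0.004, 0.702, 0.712, 0.001]
wrist_force: [0.1, -0.8, -1.4]
finger_gap: 0.0156
```

```bash
python3 snap.py ab wrist
```

```text
35.0 [ 0.535  -0.172   0.1858] yaw(tool y) 0.81 zax [ 0.004 -0.002 -1.   ] F [-0.81 -0.01 -2.05] gap 0.0157 q [-0.53  0.13  1.65  0.    1.36 -0.54]
```

View pics/ab_wrist.png

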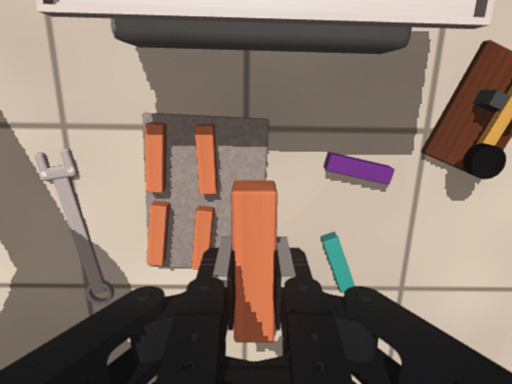

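{"fn": "move_arm", "kwargs": {"motion": [[[0.3,0.5,0,-0.3],[0.4,0.9,0,0],[0.5,0.9,0,0],[0.5,0.9,0,0],[0.03,0.7,0,0],[0,0.28,-0.5,0],[0,0,-0.8,0],[0,0,-0.5,0],[0,0,0,0],[0,0,0,0]]]}}

```text
clock: 36.0
ee_pos: [0.6021, -0.0042, 0.1105]
eef_rot: [-0.001, 0.711, 0.703, -0.001]
wrist_force: [-0.4, -0.6, -1.3]
finger_gap: 0.016
```

```bash
python3 snap.py ac wrist; python3 obj.py ac .13;python3 -c "
from h import *
im,d,p=load('wrist','ac');C=cloud(p,d)
for uv in [(100,150),(180,150),(330,150),(380,150),(180,200),(330,200)]: print(uv,C[uv[1],uv[0]].round(4))
"
```

```text
36.05 [ 0.6033 -0.0045  0.1121] yaw(tool y) -0.72 zax [ 0.  0. -1.] F [-0.12  0.48 -1.61] gap 0.0156 q [-0.21  0.31  1.6   0.    1.24 -0.2 ]
[262. 152.] 6829 zt 0.1401 top [0.5863 0.0259] [187.4  49.9] -0.7 bgr [150 158 172] CUT
[254. 264.] 10578 zt 0.1821 top [ 0.6038 -0.0033] [41.6 24.1] -0.7 bgr [ 58  78 127] 
[176. 297.] 112 zt 0.1897 top [0.5773 0.0032] [6.4 1.7] -4.1 bgr [36 37 41] 
[331. 297.] 105 zt 0.1895 top [0.6299 0.0028] [6.5 1.6] -2.2 bgr [37 38 42] 
(100, 150) [0.5314 0.0424 0.1265]
(180, 150) [0.5699 0.0424 0.1291]
(330, 150) [0.6399 0.0412 0.1275]
(380, 150) [0.6636 0.0408 0.1266]
(180, 200) [0.5677 0.0175 0.1276]
(330, 200) [0.6412 0.0165 0.1273]
```

View pics/ac_wrist.png

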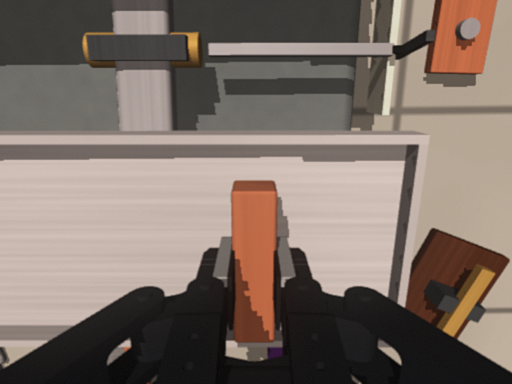

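{"fn": "move_arm", "kwargs": {"motion": [[[0,0,-0.25,0],[0,0,-0.2,0],[0,0,0,0],[0,0,0,0]]]}}

```text
clock: 36.45
ee_pos: [0.6032, -0.0044, 0.0939]
eef_rot: [-0.0, 0.711, 0.703, -0.0]
wrist_force: [-0.6, 0.0, -1.9]
finger_gap: 0.0159
```

{"fn": "move_arm", "kwargs": {"motion": [[[0,0,0,0],[0,0,0,0],[0,0,0,0],[0,0,0.3,0],[0,0,0.6,0],[0,0,0.9,0],[0,0,0.4,0],[0,0,0,0]]], "claw": -0.3}}

```text
clock: 37.25
ee_pos: [0.6055, -0.0049, 0.1858]
eef_rot: [0.003, 0.711, 0.703, 0.002]
wrist_force: [0.6, 0.0, -0.5]
finger_gap: 0.0302
```

```bash
python3 snap.py ad wrist; python3 obj.py ad .13
```

```text
37.3 [ 0.6041 -0.0046  0.1831] yaw(tool y) -0.71 zax [ 0.003 -0.001 -1.   ] F [ 0.58 -0.45 -0.39] gap 0.0296 q [-0.21  0.24  1.53  0.    1.37 -0.2 ]
[247. 153.] 4271 zt 0.1401 top [ 0.562  -0.0042] [234.2 110.4] -0.7 bgr [158 166 181] CUT
[250. 196.] 2759 zt 0.146 top [ 0.6044 -0.0032] [70.2 18. ] 89.5 bgr [ 78 111 192] 
[167. 267.] 285 zt 0.1397 top [ 0.5435 -0.0569] [18.4  5.2] 0.1 bgr [143 150 164] 
[254. 266.] 690 zt 0.1399 top [ 0.6063 -0.0574] [46.3  4.9] -0.3 bgr [144 152 166]
```

View pics/ad_wrist.png

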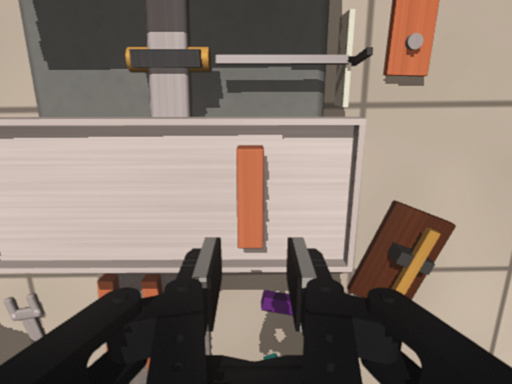

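{"fn": "move_arm", "kwargs": {"motion": [[[-0.4,-0.6,0,0.2],[-0.6,-0.9,0,0.28],[-0.6,-0.9,0,0],[-0.6,-0.9,0,0],[-0.6,-0.7,0,0],[-0.08,-0.14,0,0],[0,0,-0.6,0],[0,0,-0.9,0],[0,0,-0.7,0],[0,0,0,0]]]}}

```text
clock: 38.3
ee_pos: [0.484, -0.1668, 0.088]
eef_rot: [-0.006, 0.696, 0.718, -0.001]
wrist_force: [0.3, 0.9, 0.8]
finger_gap: 0.0301
```

```bash
python3 snap.py ae wrist; python3 obj.py ae .015
```

```text
38.35 [ 0.4859 -0.168   0.0908] yaw(tool y) 1.72 zax [-0.006  0.004 -1.   ] F [0.03 0.73 0.06] gap 0.0303 q [-0.57  0.12  1.86  0.    1.17 -0.6 ]
[339.  23.] 17240 zt 0.0606 top [ 0.5227 -0.0532] [204.2  20.7] -0.6 bgr [56 59 60] CUT
[191. 192.] 2431 zt 0.0268 top [ 0.438  -0.1691] [69.9 18.3] 86.0 bgr [ 76 110 190] 
[261. 196.] 2262 zt 0.0269 top [ 0.4901 -0.1702] [70.  17.5] -88.5 bgr [ 76 113 198] 
[468. 213.] 2066 zt 0.0189 top [ 0.6494 -0.1794] [71.4 18.5] -12.3 bgr [132  50 113] 
[249. 298.] 1837 zt 0.0268 top [ 0.4832 -0.2586] [71.1 18. ] 84.0 bgr [ 60  88 156]
```

{"fn": "move_arm", "kwargs": {"motion": [[[0,0,0,0],[0,0,-0.8,0],[0,0,-0.9,0],[0,0,-0.7,0],[0,0,-0.3,0],[0,0,-0.2,0],[0,0,0,0],[0,0,0,0]]]}}

```text
clock: 39.15
ee_pos: [0.4894, -0.1708, -0.0206]
eef_rot: [0.001, 0.697, 0.717, 0.0]
wrist_force: [-0.1, -0.0, -0.0]
finger_gap: 0.0302
```

{"fn": "move_arm", "kwargs": {"motion": [[[0,0,0,0],[0,0,0,0],[0,0,0,0],[0,0,0,0],[0,0,0,0]]], "claw": -1}}

```text
clock: 39.65
ee_pos: [0.4894, -0.1709, -0.0202]
eef_rot: [0.002, 0.697, 0.718, 0.0]
wrist_force: [-0.8, 0.5, 6.3]
finger_gap: 0.0153
```

{"fn": "move_arm", "kwargs": {"motion": [[[0,0,0.4,0],[0,0,0.8,0],[0,0,0.9,0],[0,0,0.9,0],[0,0,0.9,0],[0,0,0.9,0],[0,0,0.5,0],[0,0,0,0]]]}}

```text
clock: 40.45
ee_pos: [0.4902, -0.1713, 0.1942]
eef_rot: [0.004, 0.697, 0.717, 0.001]
wrist_force: [0.1, -0.6, -2.3]
finger_gap: 0.0153
```

```bash
python3 snap.py af wrist
```

```text
40.5 [ 0.4888 -0.1706  0.1914] yaw(tool y) 1.69 zax [ 0.003 -0.002 -1.   ] F [-0.36  0.95 -3.17] gap 0.0149 q [-0.57  0.01  1.77 -0.    1.36 -0.6 ]
```

View pics/af_wrist.png

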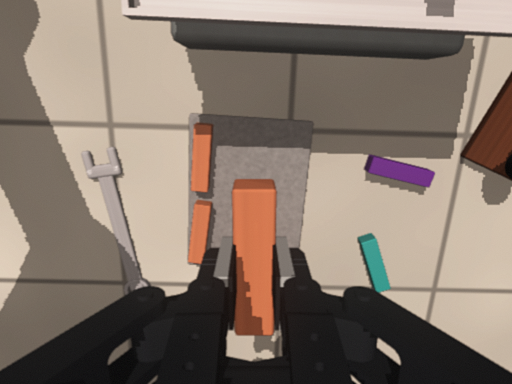

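{"fn": "move_arm", "kwargs": {"motion": [[[0.3,0.5,0,-0.2],[0.4,0.9,0,-0.28],[0.4,0.9,0,0],[0.28,0.9,0,0],[0,0.7,0,0],[0,0.24,-0.5,0],[0,0,-0.8,0],[0,0,-0.5,0],[0,0,0,0],[0,0,0,0]]]}}

```text
clock: 41.5
ee_pos: [0.5422, -0.0043, 0.1167]
eef_rot: [-0.001, 0.712, 0.703, -0.001]
wrist_force: [-0.6, 0.3, -1.1]
finger_gap: 0.0151
```

{"fn": "move_arm", "kwargs": {"motion": [[[0,0,-0.25,0],[0,0,-0.22,0],[0,0,0,0],[0,0,0,0]]]}}

```text
clock: 41.9
ee_pos: [0.5431, -0.0044, 0.0991]
eef_rot: [-0.0, 0.711, 0.703, -0.0]
wrist_force: [-0.9, 0.1, -1.7]
finger_gap: 0.0151
```

```bash
python3 snap.py ag wrist
```

```text
41.95 [ 0.5434 -0.0045  0.0993] yaw(tool y) -0.71 zax [ 0. -0. -1.] F [-0.21  0.14 -2.03] gap 0.0152 q [-0.23  0.17  1.78  0.    1.19 -0.22]
```

View pics/ag_wrist.png

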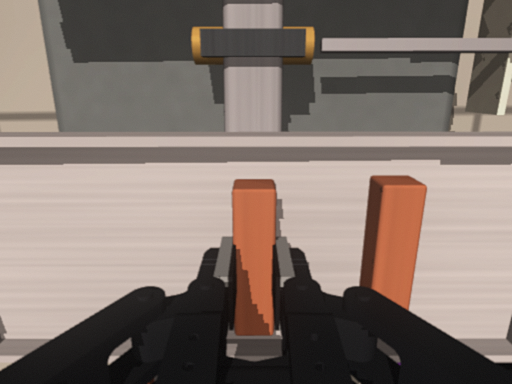

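{"fn": "move_arm", "kwargs": {"motion": [[[0,0,0,0],[0,0,0,0],[0,0,0,0],[0,0,0.3,0],[0,0,0.6,0],[0,0,0.9,0],[0,0,0.4,0],[0,0,0,0]]], "claw": -0.3}}

```text
clock: 42.75
ee_pos: [0.5457, -0.005, 0.1914]
eef_rot: [0.003, 0.711, 0.703, 0.002]
wrist_force: [-0.0, 0.1, -0.5]
finger_gap: 0.0298
```

```bash
python3 snap.py ah wrist; python3 obj.py ah .127
```

```text
42.8 [ 0.5443 -0.0047  0.1889] yaw(tool y) -0.71 zax [ 0.004 -0.001 -1.   ] F [-0.23  0.11 -0.36] gap 0.0299 q [-0.23  0.08  1.7  -0.    1.36 -0.22]
[248. 151.] 6089 zt 0.1381 top [0.5439 0.0067] [271.3  89.8] -1.0 bgr [134 141 155] 
[334. 191.] 3017 zt 0.1442 top [ 0.6042 -0.0033] [70.1 18.3] 89.2 bgr [ 70 100 172] 
[250. 194.] 2577 zt 0.1442 top [ 0.5445 -0.004 ] [69.8 18.1] 89.3 bgr [ 75 107 186] 
[169. 261.] 321 zt 0.1378 top [ 0.4828 -0.0562] [20.6  4.9] -0.1 bgr [140 147 162] 
[253. 260.] 744 zt 0.1379 top [ 0.5466 -0.0573] [49.1  5.7] -0.4 bgr [135 143 157] 
[339. 260.] 336 zt 0.1378 top [ 0.6112 -0.0579] [22.7  5.1] -1.9 bgr [139 147 162]
```

View pics/ah_wrist.png

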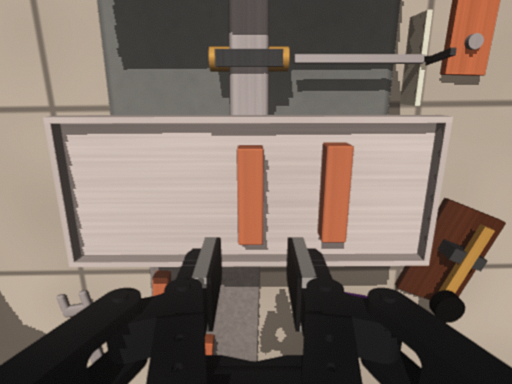

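{"fn": "move_arm", "kwargs": {"motion": [[[-0.4,-0.6,0,-0.2],[-0.6,-0.9,0,-0.28],[-0.6,-0.9,0,-0.18],[-0.6,-0.9,0,0],[-0.48,-0.7,0,0],[0,-0.11,-0.5,0],[0,0,-0.8,0],[0,0,-0.9,0],[0,0,0,0],[0,0,0,0]]]}}

```text
clock: 43.8
ee_pos: [0.4351, -0.1682, 0.0983]
eef_rot: [-0.001, 0.731, 0.682, -0.0]
wrist_force: [0.3, -0.0, 0.1]
finger_gap: 0.0296
```

```bash
python3 snap.py ai wrist; python3 obj.py ai .015; python3 -c "
from h import *
im,d,p=load('wrist','ai');C=cloud(p,d);Z=C[...,2]
m=(Z>.004)&(Z<.03)&(C[...,0]<.415); m[250:]=0; print(C[m][:,0].max() if m.any() else None, m.sum())"
```

```text
43.85 [ 0.4364 -0.169   0.0999] yaw(tool y) -4.0 zax [ 0. -0. -1.] F [ 2.2  -0.49  0.68] gap 0.03 q [-0.63 -0.02  1.99  0.    1.17 -0.56]
[349.  17.] 10549 zt 0.0604 top [ 0.5052 -0.0591] [172.1  16.2] -4.0 bgr [50 53 54] CUT
[256. 187.] 2131 zt 0.0269 top [ 0.4381 -0.1691] [70.1 17.9] 86.2 bgr [ 76 111 194] 
[498. 178.] 653 zt 0.0188 top [ 0.6271 -0.1744] [26.  18.2] -13.2 bgr [122  44 103] 
[259. 284.] 1726 zt 0.0268 top [ 0.4344 -0.2535] [70.8 18. ] 82.9 bgr [ 67  98 171] 
[326. 255.] 207 zt 0.0266 top [ 0.4932 -0.2317] [20.4  8.3] -68.0 bgr [ 67  99 175] 
0.3486128665035749 1760
```

View pics/ai_wrist.png

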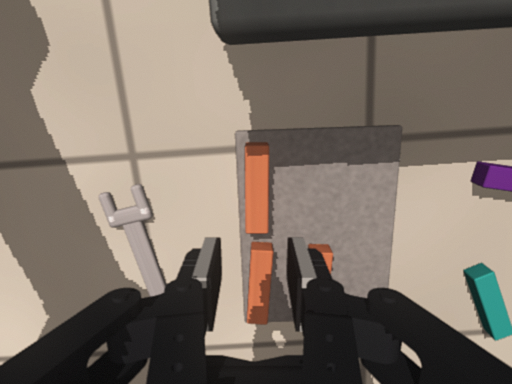

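{"fn": "move_arm", "kwargs": {"motion": [[[0,0,-0.5,0],[0,0,-0.9,0],[0,0,-0.9,0],[0,0,-0.5,0],[0,0,-0.24,0],[0,0,0,0],[0,0,0,0]]]}}

```text
clock: 44.55
ee_pos: [0.4376, -0.1699, -0.0208]
eef_rot: [0.002, 0.731, 0.682, 0.0]
wrist_force: [0.0, 0.2, 0.8]
finger_gap: 0.0294
```

{"fn": "move_arm", "kwargs": {"motion": [[[0,0,0,0],[0,0,0,0],[0,0,0,0],[0,0,0,0],[0,0,0,0]]], "claw": -1}}

```text
clock: 45.05
ee_pos: [0.4377, -0.1699, -0.0203]
eef_rot: [0.002, 0.731, 0.682, 0.0]
wrist_force: [-1.7, 1.2, 6.2]
finger_gap: 0.0153
```

{"fn": "move_arm", "kwargs": {"motion": [[[0,0,0.4,0],[0,0,0.8,0],[0,0,0.9,0],[0,0,0.9,0],[0,0,0.9,0],[0,0,0.9,0],[0,0,0.5,0],[0,0,0,0],[0,0,0,0]]]}}

```text
clock: 45.95
ee_pos: [0.4359, -0.1687, 0.1892]
eef_rot: [0.0, 0.731, 0.682, 0.0]
wrist_force: [0.1, 0.2, -2.5]
finger_gap: 0.0153
```

```bash
python3 snap.py aj wrist
```

```text
46.0 [ 0.4352 -0.1683  0.1881] yaw(tool y) -4.01 zax [-0.002  0.001 -1.   ] F [-0.35  0.04 -2.54] gap 0.0153 q [-0.63 -0.12  1.9  -0.    1.37 -0.56]
```

View pics/aj_wrist.png

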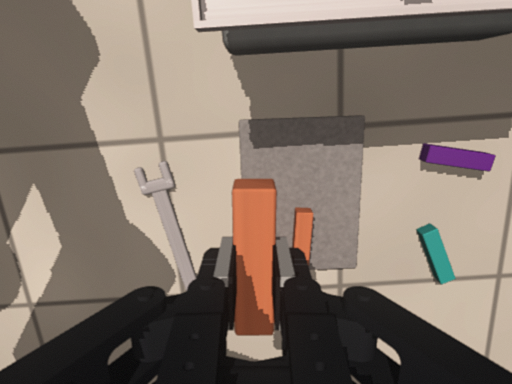

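{"fn": "move_arm", "kwargs": {"motion": [[[0.3,0.5,0,0.2],[0.3,0.9,0,0.28],[0.3,0.9,0,0.18],[0.28,0.9,0,0],[0,0.7,0,0],[0,0.2,-0.5,0],[0,0,-0.8,0],[0,0,-0.5,0],[0,0,0,0],[0,0,0,0]]]}}

```text
clock: 47.0
ee_pos: [0.4823, -0.0046, 0.1164]
eef_rot: [-0.001, 0.711, 0.703, -0.001]
wrist_force: [0.9, -1.0, -1.4]
finger_gap: 0.0153
```

{"fn": "move_arm", "kwargs": {"motion": [[[0,0,-0.2,0],[0,0,-0.15,0],[0,0,-0.15,0],[0,0,-0.15,0],[0,0,0,0],[0,0,0,0],[0,0,0,0]]]}}

```text
clock: 47.7
ee_pos: [0.4833, -0.0048, 0.0916]
eef_rot: [0.0, 0.711, 0.703, 0.0]
wrist_force: [0.3, 0.3, -0.6]
finger_gap: 0.0151
```

```bash
python3 snap.py ak wrist
```

```text
47.75 [ 0.4834 -0.0048  0.0917] yaw(tool y) -0.71 zax [ 0. -0. -1.] F [-1.18  0.5  -0.61] gap 0.0149 q [-0.26  0.03  1.95  0.    1.16 -0.25]
```

View pics/ak_wrist.png

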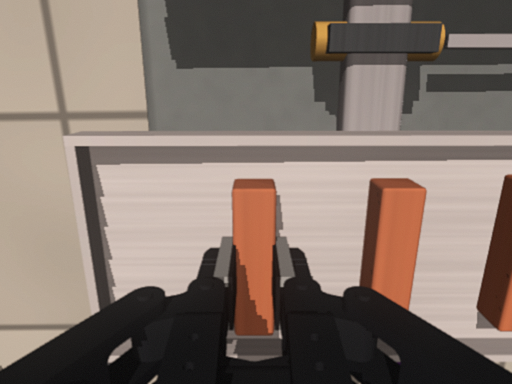

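Force shows the bar bearing on the pan. Release, lift well clear, and wait for it to settle.

{"fn": "move_arm", "kwargs": {"motion": [[[0,0,0,0],[0,0,0,0],[0,0,0,0],[0,0,0.3,0],[0,0,0.6,0],[0,0,0.9,0],[0,0,0.9,0],[0,0,0.9,0],[0,0,0,0],[0,0,0,0]]], "claw": -0.3}}

```text
clock: 48.75
ee_pos: [0.4839, -0.005, 0.237]
eef_rot: [0.001, 0.711, 0.703, 0.001]
wrist_force: [-0.9, 1.2, -0.1]
finger_gap: 0.0296
```

{"fn": "move_arm", "kwargs": {"motion": [[[-0.8,0,0.3,0],[-0.8,0,0.3,0],[-0.8,0,0.3,0],[0,0,0,0],[0,0,0,0],[0,0,0,0],[0,0,0,0],[0,0,0,0],[0,0,0,0],[0,0,0,0]]]}}

```text
clock: 49.75
ee_pos: [0.3873, -0.0048, 0.2712]
eef_rot: [-0.0, 0.711, 0.703, -0.0]
wrist_force: [0.1, 0.2, 0.1]
finger_gap: 0.0298
```

```bash
python3 snap.py al wrist scene top; python3 - <<'E'
from h import *
for n in ['scene','top','wrist']:
    im,d,p=load(n,'al'); C=cloud(p,d)
    for nm,c,r in [('pan L',(.515,-.005),(.012,.035)),('pan R',(.575,-.005),(.012,.035)),('plate',(.575,.185),(.015,.03)),('plate2',(.521,.185),(.01,.03))]:
        m=(abs(C[...,0]-c[0])<r[0])&(abs(C[...,1]-c[1])<r[1])&(C[...,2]>.09)&(C[...,2]<.14)
        if m.sum()>5: print(n,nm,m.sum(),np.median(C[m][:,2]).round(4))
im,d,p=load('scene','al'); cv2.imwrite('pics/al2.png',cv2.resize(im[120:300,90:420],None,fx=2.4,fy=2.4,interpolation=cv2.INTER_CUBIC))
E
```

```text
49.9 [ 0.3873 -0.0048  0.2714] yaw(tool y) -0.7 zax [-0.  0. -1.] F [0.09 0.79 0.6 ] gap 0.0298 q [-0.33 -0.4   1.96 -0.    1.58 -0.31]
scene pan L 93 0.1161
scene pan R 111 0.1162
scene plate 121 0.1203
scene plate2 27 0.1207
top pan L 175 0.116
top pan R 158 0.1158
top plate 180 0.1223
top plate2 113 0.1222
wrist pan L 1698 0.1151
wrist pan R 1682 0.1151
```

View pics/al2.png

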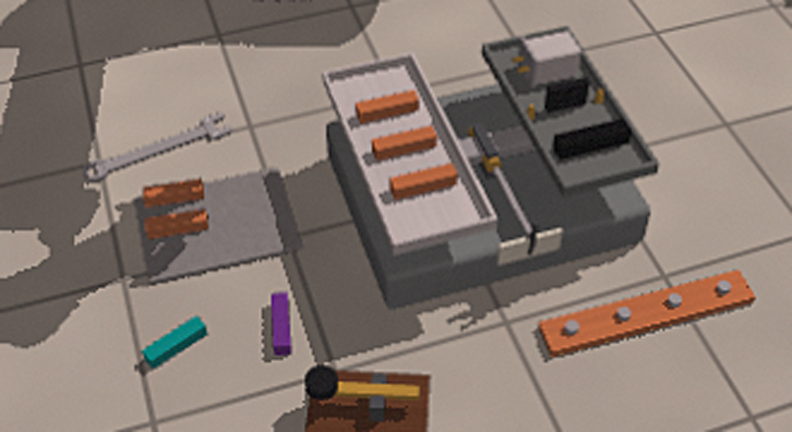

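View pics/al_wrist.png

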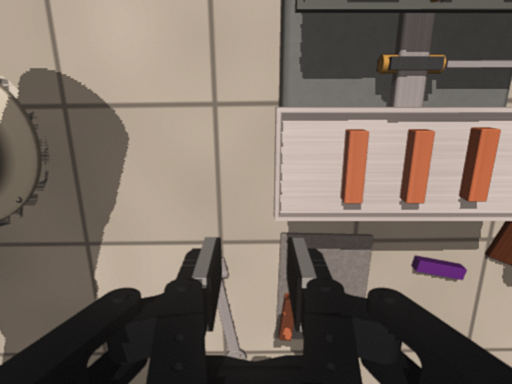

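```bash
python3 -c "
from rig import order
print(order.finish_job())"
```

```text
the job is handed in; nothing more can be done
None
```

The balance is set up and floats level: the load plate is on its pins, both parts are on it, and three weight bars are in the pan. I handed the job in at about 50 s on the robot's clock; no verdict came back.

- **Plate:** I lowered it over both pins until it sat flush. Its height and the beam's tilt after release both matched a flush seat under 200 g.
- **Parts:** the ferrite bar and the crystal holder are on the plate. The mica capacitor was not in any of the camera views, so I treated it as absent. The crystal had been knocked about 5 cm aside during the run, and I found it again before picking it up.
- **Weights:** three copper bars are in the rimmed pan, and the other two stay on their board. I did not touch the spanner, the grounding bar, the morse key or the purple and turquoise look-alikes.

**Last checks:** the wrist camera put the pan floor at 115.1 mm, against 115 mm when level. The scene and top cameras put the plate's upper face at 120–122 mm, against 121 mm for a flush plate on a level beam. The arm was clear of everything.

**What disagreed:**
- The fingertips are about 38 mm higher than the reported tool position says. My first grasp of the plate's grip therefore closed on nothing, above it. I measured the offset in the camera pictures and corrected for it from then on.
- I gripped the plate, set it back down to measure the pins, and then gripped it again.
- The wrist, top and scene cameras differ by up to about 5 mm, so I worked from the wrist camera.

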